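Put the washed sharpening stones back in the slotted rack

ROBOT

A 7-joint arm with a two-finger parallel gripper is mounted at the origin on the work surface. World frame = base frame: x ahead of the robot, y to its left, z up, the work surface at z = 0. Lengths are in m, angles in degrees, forces in N, time in s.
With the tool pointing down it reaches from about 0.425 to 0.875 m from the base axis. Payload 4.7 kg.
Tool frame: the origin (TCP) lies on the mounting face of the last link; the fingertips stand tcp_to_tips ahead of it and the grasp point (between the pads) lies 164 mm ahead of it (tcp_to_tips is the distance from the TCP to the fingertips, in m); z points along the fingers, y is the line along which they close (so a half turn about z gives the same grasp; the last joint's range is limited). The gripper opens to 87 mm and grips with 3 to 60 N. Pads are 19 mm wide; open, the fingers measure 117 mm over their backs; the gripper's body (75 mm by 190 mm) begins 51 mm behind the grasp point.
Start: joints at [-65.14, 18.392, -4.016, 83.108, 1.295, 78.541, -3.26], TCP at [0.265, 0.594, 0.405] pointing down, gripper open.
Joint ranges: [-163.93, 163.93], [-17.29, 119.83], [-79.2, 71.16], [3.27, 140.29], [-89.18, 269.18], [5.43, 117.66], [-154.24, 154.24]. Speed limits (degrees/s): [147.25, 147.25, 180, 180, 180, 180, 180].

INTERFACE

Orientations are given as [roll, pitch, yaw] about the fixed x, y, z axes, in that order (R = Rz(yaw) Ry(pitch) Rx(roll)).
In Python, from cell import get_obs, read_camera, sign_off, tcp_to_tips gives the robot as it stands.
- The arm moves only by the tool drive_tool, never from a script. Its argument "rows" is one flat list of numbers, 7 for each row, row after row: the shift along the tool's x, y, z in m, then the turn, a rotation vector about the tool's x, y, z in rad, then the gripper command: -1 is shut, 1 is fully open, values between are in proportion. In form: [tx, ty, tz, rx, ry, rz, fingers, tx, ty, tz, rx, ry, rz, fingers, ...]. A call has 1 to 5 rows; each row shifts and turns the commanded pose from where the row before left it, along the tool's axes as they then stand; what a row does not reach is not made up. A row lasts 1/8 s, in which the tool goes at most 62.5 mm and 10.7 degrees, less where a joint would pass 70% of its speed; a pose out of reach is approached as far as the arm can. A call is refused whole if a number of a shift passes 0.0625 or a number of a turn 0.188, either way. A call with a gripper value outside its range is refused whole. The fingers move at their own pace and stop on an object; "grip_force" is the grip in N (left out, the last holds). Time passes only in rows, so rows that do not move let the fingers close. It gives the time, the measured TCP pose, the force, the opening and the grip force at its end, in the units of the state.
- get_obs(): the state, without advancing time (a new reading comes with each control period).
- read_camera(name): name is "side" or "top" or "wrist"; returns a dict with "color" (480x640x3 uint8, blue, green, red), "fov_y" (degrees; the focal length in pixels is half the picture's height over the tangent of half this angle, whatever the lens; pixels are square), "cx", "cy" (the principal point, pixels), "cam_to_world" (4x4, takes a point from camera to world coordinates); the wrist camera has in their place "mount" (4x4, takes a point from camera to tool coordinates, whose origin is the TCP and whose axes are the flange's). Camera axes: x right, y up, looking along -z (the intrinsics and any distortion apply to the point x, -y, -z); pixel columns grow to the right and rows downward; lengths in m; the calibration is good to about 2 mm. A picture is of the moment at which its call begins: read the wrist's pose just before it. There is no depth.
- sign_off(): hands the job in; it is judged then, once.
The state is a dict: "time_s": time; "qpos": joint angles; "joint_velocities": joint speeds; "effort": joint torques, N m; "tool_pos": TCP position; "tool_rot": TCP orientation; "force": force on the tool from outside, world axes, zero at the start; "wrist_torque": the same for the moment, N m; "grip_width": finger opening in m; "grasp_force": force on a finger pad.
Only numpy, scipy, OpenCV 4.12 (cv2) and the standard library are available. Lean on these libraries where they do the work, as an engineer would, in place of code of your own. Each camera call takes 0.05 s, during which the arm holds its last target. There are 200 camera calls.

TASK

Put the two sharpening stones away: the thin one leaning on the draining stand and the thick one lying flat on the bench. Each goes on its long edge into the one rack slot that fits its thickness, pushed fully down and slid back until it meets the rack's back board. The stones are brittle, so set them down without dropping or hammering them, let go of both, and leave the medium stone and the other tools on the bench where they are.

Things in the scene. Friction and masses are not known exactly. Their poses are not given: they have to be found in the camera images.
- thin_stone_center (a point): Centre of the thin grey sharpening stone, a plain slab 160 x 60 x 12 mm, 0.2 to 0.35 kg. Its x runs along the length, y along the width, z through the thickness. It starts leaning at 45 degrees in the draining stand, lengthwise along it.
- thick_stone_center (a point): Centre of the thick grey sharpening stone, a plain slab 160 x 60 x 20 mm, 0.3 to 0.56 kg. Its x runs along the length, y along the width, z through the thickness. It starts lying flat on the bench.
- stand_v (a point): Draining stand, fixed: bottom of its wooden V, half-way between the two end brackets, 55 mm above the bench. x runs along the stand (as a stone lies in it), z up. The V's long arms (56 mm) rise at 45 degrees towards +y, its short ledges (30 mm) at 45 degrees towards -y. A stone rests with a face on the long arms and a long edge on the ledges.
- stand: The same stand's foot, under the middle of the V on the bench. The brackets are 12 mm thick, centred 62 mm to either side along x, with feet 100 mm wide; the 112 mm between them is open for fingers, but for a thin rod below 20 mm height.
- rack: Fixed rack, origin under its middle, x towards its back board, z up: a tray 150 x 218 mm holding four slotted oak inserts side by side (along y), 50.5 mm apart, in any order. Inserts are 130 mm long, tops 45 mm above the bench; slots run straight from end to end, 25 mm deep, open at top and front, top edges bevelled 3 mm. Back board: 56 mm high.
- slot14_floor (a point): The 14 mm wide slot, the fit for the thin stone: middle of its floor, 20 mm above the bench. x runs along the slot to the back board, whose face is 65 mm from this point; z up. A stone fully home has its centre 15 mm to -x of this point and 30 mm above it; its front end stands 30 mm out of the slot and its upper 35 mm above the insert.
- slot22_floor (a point): The 22 mm wide slot of the same rack, the fit for the thick stone. Point, axes and measures as for the 14 mm slot.
- slot30_floor (a point): The 30 mm wide slot of the same rack, too wide for either stone; it stays empty. Point and axes as for the 14 mm slot.
- medium_stone_center (a point): Centre of the medium sharpening stone, 160 x 60 x 16 mm, that already stands in the rack's 18 mm slot, its top edge 80 mm above the bench. Leave it there.
- strop: Wooden paddle strop with a cork face, 250 x 46 x 15 mm, lying on the bench; origin on its underside.
- gouge: Carving gouge with a wooden handle, 190 mm long, lying on the bench; origin on its underside near the ferrule.
- oil: Small amber bottle of honing oil, 44 mm across, 105 mm tall; origin under its centre.
- brush: Scrubbing brush, 125 x 28 x 34 mm, bristles down; origin on its underside.
- bowl: White bowl, 96 mm across, 42 mm high; origin under its centre.
- mallet: Carver's round mallet, 64 mm across, 185 mm long, lying on the bench; origin on its underside.
Mind the look-alikes: they are no part of the job. What is shaped like the part that bears thin_stone_center but blue or red is not meant.

How it is judged:
By the outcome, as a careful person would: the job done as asked, in the order asked, and still so for the second after the job is handed in, with the robot touching nothing.
It also fails if it takes over 72 s, if anything falls off the work surface, if the arm or the gripper's body presses on something with over 40 N, if the wrist force passes 120 N, or if a joint passes its speed limit or range.

## Working session

There is one attempt and no reset: what is moved stays moved. The work goes in short steps, Python scripts to look and compute and a tool call to move; the robot and the scene stay as the last step left them, time stands still between calls to the robot, and variables do not carry over. Pictures are saved under pics/ and viewed, at most 10 in all, crops included, and the job is handed in when it is done.

Besides the shell and the picture viewer there is one more tool, called after "Call:" in YAML: its name, and indented under it one key for each argument. drive_tool: Moves the arm, as the interface text tells. Its arguments: {"type":"object","properties":{"rows":{"type":"array","items":{"type":"number"}},"grip_force":{"type":"number"}},"required":["rows"]}

```bash
mkdir -p pics; ls; python3 - <<'E'
from cell import *
import cv2
o=get_obs();print({k:o[k] for k in('time_s','tool_pos','tool_rot','grip_width','force')},tcp_to_tips if not callable(tcp_to_tips) else tcp_to_tips())
for n in('top','side'):
    c=read_camera(n);cv2.imwrite(f'pics/{n}0.png',c['color']);print(n,{k:v for k,v in c.items() if k!='color'})
E
```

```text
pics
{'time_s': 0.0, 'tool_pos': array([0.26488814, 0.59336121, 0.40366721]), 'tool_rot': array([-1.79890780e+02,  6.18490096e-03,  1.55947474e+02]), 'grip_width': 0.0867563475750918, 'force': array([-0.20832144,  0.71326824, -0.02653132])} 0.1822
top {'fov_y': 46.19198247567835, 'cx': 320.86975542294505, 'cy': 236.30346661543314, 'cam_to_world': array([[-0.00909615,  0.98976399, -0.14242367,  0.29743411],
       [-0.99995687, -0.00873587,  0.00315472,  0.01621967],
       [ 0.00187823,  0.14244622,  0.98980076,  1.41350865],
       [ 0.        ,  0.        ,  0.        ,  1.        ]])}
side {'fov_y': 49.57017927471599, 'cx': 321.26220659089586, 'cy': 244.3922583043797, 'cam_to_world': array([[ 0.86497456,  0.38059074, -0.32706224,  0.01945142],
       [-0.50166942,  0.64009199, -0.58190209, -0.81125903],
       [-0.01211663,  0.66740763,  0.74459402,  1.13485231],
       [ 0.        ,  0.        ,  0.        ,  1.        ]])}
```

View pics/top0.png

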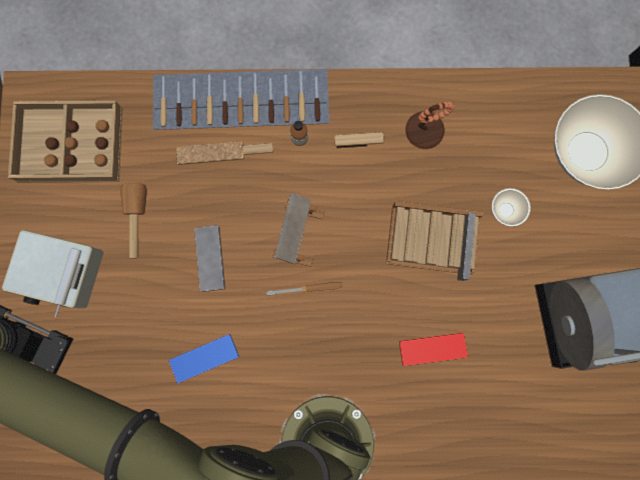

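View pics/side0.png

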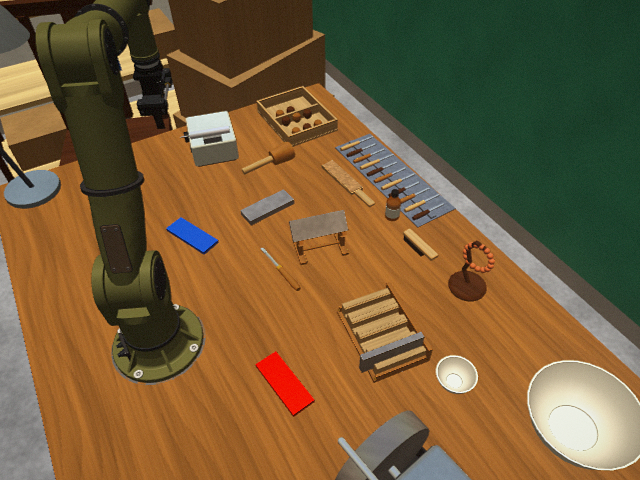

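```bash
cat > h.py <<'E'
import numpy as np,cv2
from cell import *
from scipy.spatial.transform import Rotation as R
def f_of(c): return c['color'].shape[0]/2/np.tan(np.radians(c['fov_y']/2))
def T_tool(o):
    T=np.eye(4);T[:3,:3]=R.from_euler('xyz',o['tool_rot'],degrees=True).as_matrix();T[:3,3]=o['tool_pos'];return T
def cam(n):
    o=get_obs();c=read_camera(n)
    c['T']=c['cam_to_world'] if n!='wrist' else T_tool(o)@c['mount'];return c
def unproj(c,u,v,z):
    f=f_of(c);d=c['T'][:3,:3]@np.array([(u-c['cx'])/f,-(v-c['cy'])/f,-1]);p=c['T'][:3,3];return p+d*(z-p[2])/d[2]
def proj(c,P):
    f=f_of(c);p=(np.atleast_2d(P)-c['T'][:3,3])@c['T'][:3,:3]
    return np.c_[c['cx']+f*p[:,0]/-p[:,2],c['cy']-f*p[:,1]/-p[:,2]]
E
python3 - <<'E'
import cv2,numpy as np
from h import *
t=cv2.imread('pics/top0.png');s=cv2.imread('pics/side0.png')
Z=lambda a,k:cv2.resize(a,None,fx=k,fy=k,interpolation=cv2.INTER_CUBIC)
a=Z(np.hstack([t[185:301,186:336],t[185:301,381:491]]),3)
b=Z(np.hstack([s[185:265,235:360],s[280:360,335:435]]),3)
b=cv2.copyMakeBorder(b,0,0,0,a.shape[1]-b.shape[1],cv2.BORDER_CONSTANT)
cv2.imwrite('pics/z0.png',np.vstack([a,b]))
c=cam('top')
for n,u,v,z in [('thick',209.5,259,.02),('thin',293,228,.085),('rackTL',397,205,.045),('rackBR',468,272,.045)]: print(n,unproj(c,u,v,z).round(4))
print(cam('wrist')['mount'].round(4), cam('wrist')['fov_y'])
E
```

```text
thick [0.4434 0.2892 0.02  ]
thin [0.5092 0.0784 0.085 ]
rackTL [ 0.571  -0.1774  0.045 ]
rackBR [ 0.4033 -0.3457  0.045 ]
[[-3.00e-04  9.70e-01  2.43e-01  6.63e-02]
 [ 1.00e+00  1.00e-04  9.00e-04 -3.00e-04]
 [ 9.00e-04  2.43e-01 -9.70e-01  2.06e-02]
 [ 0.00e+00  0.00e+00  0.00e+00  1.00e+00]] 60.65581457476169
```

View pics/z0.png

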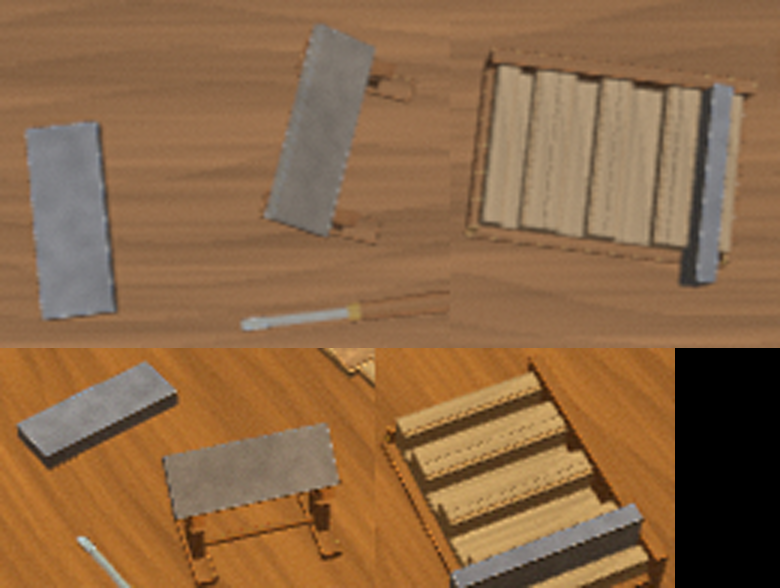

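```bash
cat >> h.py <<'E'
def plan(pos,rot,g,n=None,start=None,vmax=.05,wmax=.17):
    """print rows (tool frame) from the present (or given) pose to pos, rot (euler deg)"""
    o=get_obs()
    p0,r0=start or (o['tool_pos'],o['tool_rot'])
    A=R.from_euler('xyz',r0,degrees=True);B=R.from_euler('xyz',rot,degrees=True)
    w=(A.inv()*B).as_rotvec();d=np.array(pos)-p0
    n=n or int(np.ceil(max(np.linalg.norm(d)/vmax,np.linalg.norm(w)/wmax,1)))
    L=[]
    for k in range(n):
        Rk=A*R.from_rotvec(w*k/n);L.append(list(np.r_[Rk.inv().apply(d/n).round(4),(w/n).round(4),g]))
    for k in range(0,n,5): print('['+', '.join(', '.join(f'{x+0:g}' for x in r) for r in L[k:k+5])+']')
    return list(pos),list(rot)
E
python3 -c "
from h import *
plan([.5,-.09,.45],[180,0,164],1)"
```

```text
[-0.0329, -0.0352, -0.003, -0.0001, 0, -0.0094, 1, -0.0325, -0.0355, -0.003, -0.0001, 0, -0.0094, 1, -0.0322, -0.0358, -0.003, -0.0001, 0, -0.0094, 1, -0.0319, -0.0361, -0.003, -0.0001, 0, -0.0094, 1, -0.0315, -0.0364, -0.003, -0.0001, 0, -0.0094, 1]
[-0.0312, -0.0367, -0.003, -0.0001, 0, -0.0094, 1, -0.0309, -0.037, -0.003, -0.0001, 0, -0.0094, 1, -0.0305, -0.0373, -0.003, -0.0001, 0, -0.0094, 1, -0.0302, -0.0376, -0.003, -0.0001, 0, -0.0094, 1, -0.0298, -0.0379, -0.003, -0.0001, 0, -0.0094, 1]
[-0.0294, -0.0381, -0.003, -0.0001, 0, -0.0094, 1, -0.0291, -0.0384, -0.003, -0.0001, 0, -0.0094, 1, -0.0287, -0.0387, -0.003, -0.0001, 0, -0.0094, 1, -0.0284, -0.039, -0.003, -0.0001, 0, -0.0094, 1, -0.028, -0.0392, -0.003, -0.0001, 0, -0.0094, 1]
```

Call:
drive_tool:
  rows: [-0.0325,-0.0355,-0.003,0,0,-0.0094,1,-0.0325,-0.0355,-0.003,0,0,-0.0094,1,-0.032,-0.036,-0.003,0,0,-0.0094,1,-0.032,-0.036,-0.003,0,0,-0.0094,1,-0.0315,-0.0365,-0.003,0,0,-0.0094,1]

```text
time_s: 0.88
tool_pos: [0.343, 0.364, 0.4199]
tool_rot: [180.0, 0.0, 158.7]
force: [0.8, 0.4, -0.8]
grip_width: 0.0871
grasp_force: 0.0
```

Call:
drive_tool:
  rows: [-0.031,-0.037,-0.003,0,0,-0.0094,1,-0.031,-0.037,-0.003,0,0,-0.0094,1,-0.0305,-0.0375,-0.003,0,0,-0.0094,1,-0.03,-0.0375,-0.003,0,0,-0.0094,1,-0.03,-0.038,-0.003,0,0,-0.0094,1]

```text
time_s: 1.5
tool_pos: [0.4211, 0.1357, 0.435]
tool_rot: [180.0, 0.0, 161.4]
force: [0.8, 0.3, -0.5]
grip_width: 0.087
grasp_force: 0.0
```

Call:
drive_tool:
  rows: [-0.0295,-0.038,-0.003,0,0,-0.0094,1,-0.029,-0.0385,-0.003,0,0,-0.0094,1,-0.0285,-0.0385,-0.003,0,0,-0.0094,1,-0.0285,-0.039,-0.003,0,0,-0.0094,1,-0.028,-0.039,-0.003,0,0,-0.0094,1]

```text
time_s: 2.12
tool_pos: [0.4995, -0.0915, 0.4501]
tool_rot: [180.0, 0.0, 164.1]
force: [0.4, 0.6, -0.4]
grip_width: 0.0871
grasp_force: 0.0
```

```bash
python3 - <<'E'
from h import *
o=get_obs();print(o['time_s'],o['tool_pos'],o['tool_rot'],o['qpos'])
c=cam('wrist');np.save('w1.npy',c,allow_pickle=True);cv2.imwrite('pics/w1.png',c['color'])
E
```

```text
2.125 [ 0.49950551 -0.09153944  0.45008786] [1.79956159e+02 4.04861906e-02 1.64057996e+02] [-28.76260208  -1.36783773  35.89425133 100.1287133    0.77446105
  80.93352707  81.06049756]
```

View pics/w1.png

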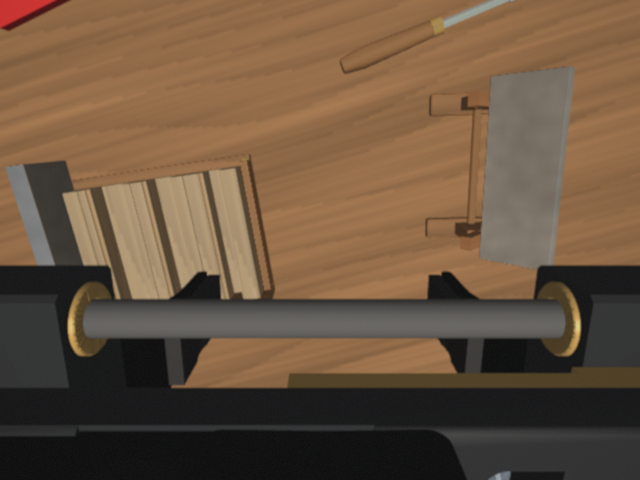

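```bash
python3 -c "
from h import *
plan([.55,-.262,.36],[180,0,174.5],1)"
```

```text
[-0.0234, -0.0356, 0.0229, -0.0011, 0.001, -0.0475, 1, -0.0217, -0.0367, 0.0229, -0.0011, 0.001, -0.0475, 1, -0.02, -0.0378, 0.0228, -0.0011, 0.001, -0.0475, 1, -0.0182, -0.0387, 0.0227, -0.0011, 0.001, -0.0475, 1]
```

Call:
drive_tool:
  rows: [-0.0235,-0.0355,0.0225,0,0,-0.0475,1,-0.0215,-0.0365,0.0225,0,0,-0.0475,1,-0.02,-0.038,0.0225,0,0,-0.0475,1,-0.018,-0.0385,0.0225,0,0,-0.0475,1,0,0,0,0,0,0,1]

```text
time_s: 2.8
tool_pos: [0.549, -0.2555, 0.3573]
tool_rot: [-179.9, -0.3, 174.6]
force: [0.0, 1.7, -0.1]
grip_width: 0.0872
grasp_force: 0.0
```

```bash
python3 - <<'E'
from h import *
o=get_obs();print(o['time_s'],o['tool_pos'],o['tool_rot'],o['qpos'])
c=cam('wrist');np.save('w2.npy',c,allow_pickle=True);cv2.imwrite('pics/w2.png',c['color'])
cv2.imwrite('pics/w2z.png',cv2.resize(c['color'][20:320,120:520],None,fx=2,fy=2))
E
```

```text
2.8 [ 0.54898957 -0.2555299   0.3572961 ] [-179.86407861   -0.27560807  174.59368475] [-13.43778451  17.78895054  43.57210061  94.71958564 -12.48994739
  72.78920966 117.12121869]
```

View pics/w2.png

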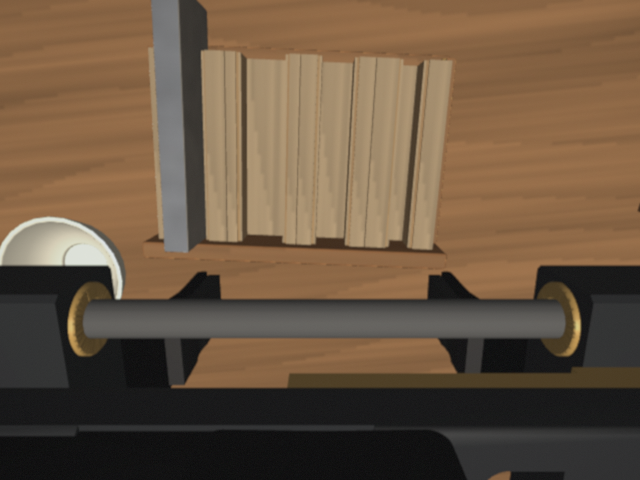

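View pics/w2z.png

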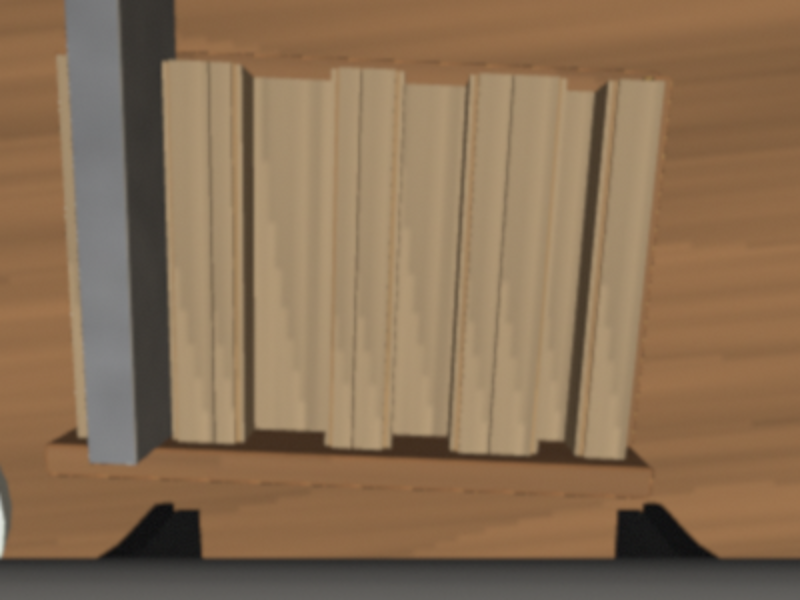

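```bash
cat > fit.py <<'E'
from h import *
from scipy.optimize import least_squares
c=np.load('w2.npy',allow_pickle=True).item()
pz=[((210,62),(214,442)),((360,68),(354,447)),((514,75),(490,453)),((665,80),(628,458)),((57,57),(78,437))]
ys=[-.0505,0,.0505,.101,-.101]
uv=np.array([[120+p[0]/2,20+p[1]/2] for q in pz for p in q])
W=np.array([unproj(c,u,v,.045) for u,v in uv])[:,:2]
M=np.array([[s,y] for y in ys for s in(-.065,.065)])
def res(q):
    ca,sa=np.cos(q[2]),np.sin(q[2]);return (M@np.array([[ca,sa],[-sa,ca]])+q[:2]-W).ravel()
r=least_squares(res,[.49,-.26,-.1]);print('rack',r.x[:2],np.degrees(r.x[2]));print((r.fun.reshape(-1,2)*1e3).round(1))
q=r.x;ca,sa=np.cos(q[2]),np.sin(q[2])
for n,y in('s14',.07575),('s22',.02525):
    print(n,q[:2]+[-sa*y,ca*y],'home centre',q[:2]+[-sa*y-.015*ca,ca*y-.015*sa])
# thin stone
c1=np.load('w1.npy',allow_pickle=True).item();ct=cam('top');cs=cam('side')
s=np.sqrt(.5)
def corners(q):
    x,y,a=q;P=[]
    for X,u in((-.08,0),(.08,0),(-.08,.06),(.08,.06)):
        l=np.array([X,s*(u-.012),.055+s*(u+.012)]);P.append([x+np.cos(a)*l[0]-np.sin(a)*l[1],y+np.sin(a)*l[0]+np.cos(a)*l[1],l[2]])
    return np.array(P)
o1=np.array([(490,76),(480,259),(567,70),(548,267)])
ot=np.array([(186+327/3,185+235/3),(186+373/3,185+46/3),(186+265/3,185+217/3),(186+317/3,185+26/3)])
os=np.array([(235+178/3,185+(517-348)/3),(235+340/3,185+(485-348)/3),(235+165/3,185+(458-348)/3),(235+326/3,185+(425-348)/3)])
def r2(q): return np.r_[(proj(c1,corners(q))-o1).ravel()*.9,(proj(ct,corners(q))-ot).ravel()*2.3,(proj(cs,corners(q))-os).ravel()*2.3]
r=least_squares(r2,[.51,.06,-.28],x_scale=[.01,.01,.05]);print('stand/thin V',r.x[:2],np.degrees(r.x[2]));print(r.fun.reshape(-1,2).round(1).tolist())
# thick
oc=[(26,129),(98,122),(117,312),(42,319)]
W=np.array([unproj(ct,186+u/3,185+v/3,.02) for u,v in oc]);print('thick',W.mean(0),np.degrees(np.arctan2(*(W[0]+W[1]-W[2]-W[3])[1::-1])),np.linalg.norm(W[0]-W[3]),np.linalg.norm(W[0]-W[1]))
E
python3 fit.py
```

```text
rack [ 0.49223254 -0.26905292] -7.57294026312907
[[-0.3 -0.5]
 [ 0.5  0.5]
 [-0.1  0.5]
 [ 0.4 -0.4]
 [-0.5  0.1]
 [ 0.1  0. ]
 [-0.1  0.6]
 [ 0.1 -0.4]
 [-0.6 -0.5]
 [ 0.4 -0.1]]
s14 [ 0.5022155  -0.19396362] home centre [ 0.48734633 -0.1919868 ]
s22 [ 0.49556019 -0.24402316] home centre [ 0.48069103 -0.24204633]
stand/thin V [0.50693674 0.0626685 ] -13.888739370651924
[[0.3, -0.8], [-0.4, -0.7], [3.6, -4.8], [1.5, 4.0], [1.1, -0.7], [1.5, -1.6], [6.2, -0.5], [3.9, -4.1], [-2.7, 1.6], [-1.1, -1.8], [-3.2, -1.7], [-0.3, -3.5]]
thick [0.44526791 0.28905774 0.02      ] 6.310893791537045 0.1591576356025529 0.0602609211248208
```

```bash
cat >> h.py <<'E'
V=np.array([.507,.0627]);SY=-13.9
def stand_pose(u,n,x,axis):
    """tool pose with the tool axis in the stand; 'thin': grasp from the upper edge, TCP at (u,n); 'flat': down the face normal"""
    s=np.sqrt(.5);Rz=R.from_euler('z',SY,degrees=True)
    z={'thin':(0,-s,-s),'flat':(0,s,-s)}[axis];X=np.array([-1.,0,0]);z=np.array(z)
    B=Rz*R.from_matrix(np.c_[X,np.cross(z,X),z])
    p=Rz.apply([x,s*(u-n),s*(u+n)+.055])+np.r_[V,0];return p,B.as_euler('xyz',degrees=True)
E
python3 - <<'E'
from h import *
p,r=stand_pose(.275,.006,0,'thin');print(p,r)
q,_=stand_pose(.335,.006,0,'thin')
plan(q,r,1)
E
```

```text
[0.55269419 0.24734166 0.25369701] [-135.     0.   166.1]
[0.0032, 0.049, 0.0059, 0.0713, 0.0055, 0.0133, 1, 0.0038, 0.0493, 0.0024, 0.0713, 0.0055, 0.0133, 1, 0.0045, 0.0492, -0.0011, 0.0713, 0.0055, 0.0133, 1, 0.0051, 0.049, -0.0046, 0.0713, 0.0055, 0.0133, 1, 0.0058, 0.0485, -0.008, 0.0713, 0.0055, 0.0133, 1]
[0.0065, 0.0477, -0.0114, 0.0713, 0.0055, 0.0133, 1, 0.0072, 0.0466, -0.0148, 0.0713, 0.0055, 0.0133, 1, 0.0079, 0.0454, -0.018, 0.0713, 0.0055, 0.0133, 1, 0.0086, 0.0439, -0.0212, 0.0713, 0.0055, 0.0133, 1, 0.0093, 0.0421, -0.0242, 0.0713, 0.0055, 0.0133, 1]
[0.01, 0.0402, -0.0271, 0.0713, 0.0055, 0.0133, 1]
```

Call:
drive_tool:
  rows: [0.003,0.049,0.006,0.0713,0.0055,0.0133,1,0.004,0.049,0.0025,0.0713,0.0055,0.0133,1,0.0045,0.049,-0.001,0.0713,0.0055,0.0133,1,0.005,0.049,-0.0045,0.0713,0.0055,0.0133,1,0.006,0.0485,-0.008,0.0713,0.0055,0.0133,1]

```text
time_s: 3.58
tool_pos: [0.5554, -0.0043, 0.3313]
tool_rot: [-159.6, -0.7, 171.0]
force: [-0.4, 0.1, -0.4]
grip_width: 0.0873
grasp_force: 0.0
```

Call:
drive_tool:
  rows: [0.0065,0.0475,-0.0115,0.0713,0.0055,0.0133,1,0.007,0.0465,-0.015,0.0713,0.0055,0.0133,1,0.008,0.0455,-0.018,0.0713,0.0055,0.0133,1,0.0085,0.044,-0.021,0.0713,0.0055,0.0133,1,0.0095,0.042,-0.024,0.0713,0.0055,0.0133,1]

```text
time_s: 4.2
tool_pos: [0.5606, 0.2411, 0.3021]
tool_rot: [-139.1, -0.2, 167.0]
force: [0.4, 0.2, -0.3]
grip_width: 0.0867
grasp_force: 0.0
```

Call:
drive_tool:
  rows: [0.01,0.04,-0.027,0.0713,0.0055,0.0133,1,0,0,0,0,0,0,1]

```text
time_s: 4.45
tool_pos: [0.5603, 0.2944, 0.2935]
tool_rot: [-135.1, -0.1, 166.7]
force: [-0.4, -0.3, -0.0]
grip_width: 0.087
grasp_force: 0.0
```

```bash
python3 - <<'E'
from h import *
o=get_obs();print(o['time_s'],o['tool_pos'],o['tool_rot'],o['qpos'])
p,r=stand_pose(.255,.006,0,'thin');plan(p,r,1)
c=cam('wrist');im=c['color'].copy();s=np.sqrt(.5)
Rz=R.from_euler('z',SY,degrees=True)
pts=[Rz.apply([X,s*(u-n),.055+s*(u+n)])+np.r_[V,0] for n in(0,.012) for X,u in((-.08,0),(.08,0),(.08,.06),(-.08,.06))]
uv=proj(c,pts).round().astype(int)
for k in(0,4): cv2.polylines(im,[uv[k:k+4]],True,(0,255,0) if k else (0,0,255))
cv2.imwrite('pics/w3.png',im)
E
```

```text
4.45 [0.56028635 0.29440575 0.29345487] [-1.35102738e+02 -1.42019446e-01  1.66718992e+02] [-60.13603458  37.19497342  33.07655995  81.9682799   13.27696876
  96.90373012  47.47475774]
[-0.0017, -0.0028, 0.0409, 0.0009, 0.0029, 0.0047, 1, -0.0018, -0.0028, 0.0409, 0.0009, 0.0029, 0.0047, 1]
```

View pics/w3.png

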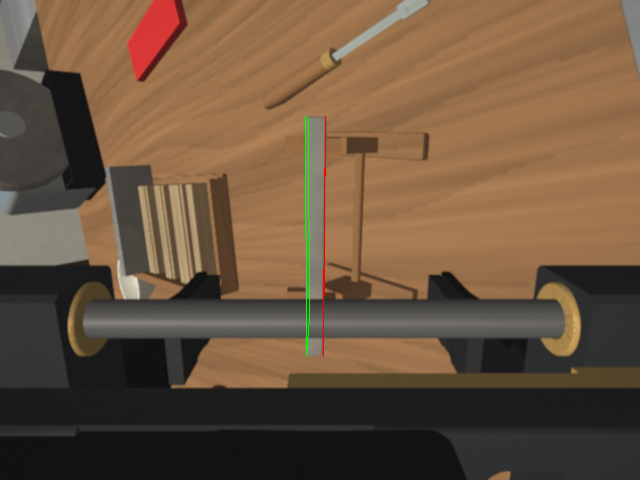

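Call:
drive_tool:
  rows: [-0.0017,-0.0028,0.04,0.0009,0.0029,0.0047,1,-0.0017,-0.0028,0.04,0.0009,0.0029,0.0047,1,0,0,0.02,0,0,0,1,0,0,0.02,0,0,0,1,0,0,0,0,0,0,1]

```text
time_s: 5.12
tool_pos: [0.5438, 0.1977, 0.215]
tool_rot: [-134.9, 0.1, 165.3]
force: [-0.1, 0.6, 1.1]
grip_width: 0.087
grasp_force: 0.0
```

```bash
python3 - <<'E'
from h import *
p,r=stand_pose(.215,.006,0,'thin');plan(p,r,1,n=1)
E
```

```text
[0.0034, 0.0082, -0.003, -0.002, -0.008, -0.0115, 1]
```

Call:
drive_tool:
  rows: [0.0034,0.0082,-0.003,-0.002,-0.008,-0.0115,1,0,0,0,0,0,0,1]

```text
time_s: 5.38
tool_pos: [0.543, 0.2102, 0.211]
tool_rot: [-135.1, 0.0, 166.4]
force: [0.8, -0.0, 0.3]
grip_width: 0.0868
grasp_force: 0.0
```

```bash
python3 - <<'E'
from h import *
p,r=stand_pose(.215,.006,0,'thin');plan(p,r,1,n=1)
E
```

```text
[-0.0005, -0.003, 0.0027, 0.0022, 0.0043, 0.0037, 1]
```

Call:
drive_tool:
  rows: [0,0,0,0,0,0,1,0,0,0,0,0,0,1]

```text
time_s: 5.62
tool_pos: [0.5432, 0.2081, 0.2108]
tool_rot: [-135.0, 0.0, 166.3]
force: [0.1, 0.2, -0.8]
grip_width: 0.087
grasp_force: 0.0
```

```bash
python3 - <<'E'
from h import *
p,r=stand_pose(.215,.006,0,'thin');plan(p,r,1,n=1)
E
```

```text
[0.0003, -0.0018, 0.0011, -0.0002, 0.0023, 0.0015, 1]
```

Call:
drive_tool:
  rows: [0,-0.0018,0.001,0,0.002,0.0015,0,0,0,0,0,0,0,-0.5,0,0,0,0,0,0,-0.5,0,0,0,0,0,0,-1,0,0,0,0,0,0,-1]
  grip_force: 25

```text
time_s: 6.25
tool_pos: [0.5426, 0.2061, 0.2111]
tool_rot: [-135.0, -0.0, 166.1]
force: [-0.2, 0.3, -0.1]
grip_width: 0.0451
grasp_force: 0.0
```

Call:
drive_tool:
  rows: [0,0,0,0,0,0,-1,0,0,0,0,0,0,-1]
  grip_force: 25

```text
time_s: 6.5
tool_pos: [0.5426, 0.2061, 0.2111]
tool_rot: [-135.0, -0.0, 166.1]
force: [-0.9, 0.4, 0.7]
grip_width: 0.0248
grasp_force: 0.0
```

Call:
drive_tool:
  rows: [0,0,0,0,0,0,-1,0,0,0,0,0,0,-1,0,0,0,0,0,0,-1,0,0,0,0,0,0,-1]
  grip_force: 25

```text
time_s: 7.0
tool_pos: [0.5426, 0.2061, 0.2112]
tool_rot: [-135.0, -0.0, 166.1]
force: [-0.3, 0.2, -0.2]
grip_width: 0.0119
grasp_force: 25.0
```

```bash
python3 - <<'E'
from h import *
p,r=stand_pose(.33,.05,0,'thin');st=plan(p,r,-1)
print()
# above the 14 slot: TCP height with stone bottom 30 mm above insert top; grasp: bottom at .215 below TCP
print('14');plan([.5022-.035*np.cos(.132)-.0,-.194+.035*np.sin(.132),.36],[180,0,180-7.6],-1,start=st)
E
```

```text
[0, -0.0147, -0.0384, 0, 0, 0, -1, 0, -0.0147, -0.0384, 0, 0, 0, -1, 0, -0.0147, -0.0384, 0, 0, 0, -1]

14
[-0.0022, -0.0345, 0.0294, -0.0785, -0.0043, -0.0104, -1, -0.0017, -0.0368, 0.0266, -0.0785, -0.0043, -0.0104, -1, -0.0012, -0.0387, 0.0237, -0.0785, -0.0043, -0.0104, -1, -0.0007, -0.0405, 0.0206, -0.0785, -0.0043, -0.0104, -1, -0.0002, -0.042, 0.0173, -0.0785, -0.0043, -0.0104, -1]
[0.0003, -0.0432, 0.014, -0.0785, -0.0043, -0.0104, -1, 0.0008, -0.0442, 0.0105, -0.0785, -0.0043, -0.0104, -1, 0.0013, -0.0448, 0.007, -0.0785, -0.0043, -0.0104, -1, 0.0018, -0.0452, 0.0035, -0.0785, -0.0043, -0.0104, -1, 0.0023, -0.0454, -0.0001, -0.0785, -0.0043, -0.0104, -1]
```

Call:
drive_tool:
  rows: [0,-0.01,-0.02,0,0,0,-1,0,-0.0145,-0.035,0,0,0,-1,0,-0.0145,-0.0385,0,0,0,-1,0,-0.005,-0.0215,0,0,0,-1]

```text
time_s: 7.5
tool_pos: [0.5549, 0.2558, 0.3251]
tool_rot: [-135.2, 0.0, 166.2]
force: [0.8, -0.5, -3.6]
grip_width: 0.0117
grasp_force: 25.0
```

Call:
drive_tool:
  rows: [-0.002,-0.0345,0.0295,-0.0785,-0.0043,-0.0104,-1,-0.0015,-0.037,0.0265,-0.0785,-0.0043,-0.0104,-1,-0.001,-0.0385,0.0235,-0.0785,-0.0043,-0.0104,-1,-0.0005,-0.0405,0.0205,-0.0785,-0.0043,-0.0104,-1,0,-0.042,0.0175,-0.0785,-0.0043,-0.0104,-1]

```text
time_s: 8.12
tool_pos: [0.5093, 0.0315, 0.3414]
tool_rot: [-157.7, -0.7, 169.3]
force: [0.4, -0.2, -3.6]
grip_width: 0.0119
grasp_force: 25.0
```

Call:
drive_tool:
  rows: [0,-0.043,0.014,-0.0785,-0.0043,-0.0104,-1,0.001,-0.044,0.0105,-0.0785,-0.0043,-0.0104,-1,0.0015,-0.045,0.007,-0.0785,-0.0043,-0.0104,-1,0.002,-0.045,0.0035,-0.0785,-0.0043,-0.0104,-1,0.0025,-0.0455,0,-0.0785,-0.0043,-0.0104,-1]

```text
time_s: 8.75
tool_pos: [0.4649, -0.1901, 0.3595]
tool_rot: [179.8, -0.0, 172.4]
force: [0.5, 0.1, -2.2]
grip_width: 0.012
grasp_force: 25.0
```

Call:
drive_tool:
  rows: [0,0,0,0,0,0,-1,0,0,0,0,0,0,-1,0,0,0,0,0,0,-1]

```text
time_s: 9.12
tool_pos: [0.4664, -0.1872, 0.3593]
tool_rot: [180.0, -0.1, 172.5]
force: [0.5, -0.3, -3.5]
grip_width: 0.0116
grasp_force: 25.0
```

```bash
cat >> h.py <<'E'
RK=np.array([.4922,-.2691]);RY=-7.6
def rack_pose(xs,ys,z):
    Rz=R.from_euler('z',RY,degrees=True);return np.r_[RK,0]+Rz.apply([xs,ys,z]),[180,0,180+RY]
E
python3 - <<'E'
from h import *
o=get_obs();print(o['time_s'],o['tool_pos'],o['tool_rot'],o['grasp_force'],o['force'])
st=plan(*rack_pose(-.023,.07575,.275),-1,n=3)
c=cam('wrist');im=c['color'].copy()
Rz=R.from_euler('z',RY,degrees=True)
for y in(-.101,-.0505,0,.0505,.101,.06875,.08275):
    P=[np.r_[RK,0]+Rz.apply([x,y,.045]) for x in(-.065,.065)]
    a=proj(c,P).round().astype(int);cv2.line(im,a[0],a[1],(0,255,0),1)
# expected stone bottom edges (y=+-6mm, .215 ahead of TCP)
T=T_tool(o)
for y in(-.006,.006):
    P=[(T@[x,y,.215,1])[:3] for x in(-.08,.08)];a=proj(c,P).round().astype(int);cv2.line(im,a[0],a[1],(0,0,255),1)
cv2.imwrite('pics/w4.png',im)
E
```

```text
9.125 [ 0.46643617 -0.18716315  0.35929298] [ 1.79982329e+02 -7.97049946e-02  1.72549341e+02] 24.99889510218054 [ 0.45847527 -0.25488655 -3.50366334]
[-0.0045, -0.0007, 0.0281, 0.0001, -0.0005, 0.0009, -1, -0.0045, -0.0007, 0.0281, 0.0001, -0.0005, 0.0009, -1, -0.0045, -0.0007, 0.0281, 0.0001, -0.0005, 0.0009, -1]
```

View pics/w4.png

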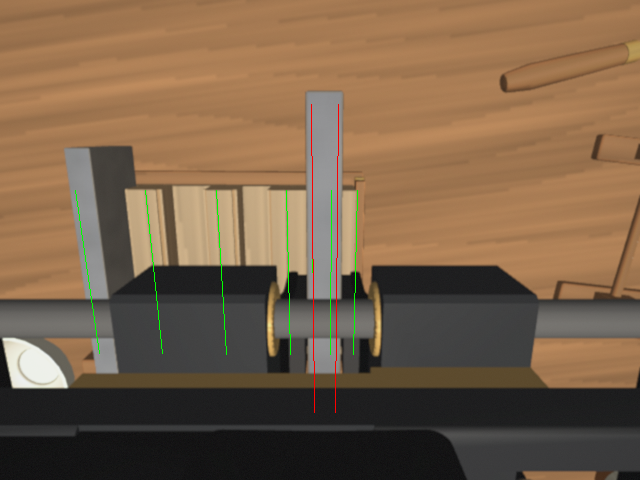

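Call:
drive_tool:
  rows: [-0.0045,-0.0007,0.028,0,0,0.001,-1,-0.0045,-0.0007,0.028,0,0,0.001,-1,-0.0045,-0.0007,0.028,0,0,0.001,-1,0,0,0,0,0,0,-1,0,0,0,0,0,0,-1]

```text
time_s: 9.8
tool_pos: [0.4797, -0.1923, 0.2766]
tool_rot: [-180.0, 0.0, 172.3]
force: [-0.8, -0.6, -3.6]
grip_width: 0.012
grasp_force: 25.0
```

Call:
drive_tool:
  rows: [0,0,0,0,0,0,-1,0,0,0,0,0,0,-1]

```text
time_s: 10.05
tool_pos: [0.4796, -0.1926, 0.2767]
tool_rot: [180.0, 0.1, 172.2]
force: [0.1, 0.6, -3.6]
grip_width: 0.0118
grasp_force: 25.0
```

```bash
python3 - <<'E'
from h import *
o=get_obs();print(o['tool_pos'],o['tool_rot'])
plan(*rack_pose(-.023,.07575,.275),-1,n=1)
c=cam('wrist');im=c['color'].copy()
np.save('w5.npy',c,allow_pickle=True)
Rz=R.from_euler('z',RY,degrees=True)
for y in(-.101,-.0505,0,.0505,.101,.06875,.08275):
    P=[np.r_[RK,0]+Rz.apply([x,y,.045]) for x in(-.065,.065)]
    a=proj(c,P).round().astype(int);cv2.line(im,a[0],a[1],(0,255,0),1)
cv2.imwrite('pics/w5.png',cv2.resize(im[60:300,170:490],None,fx=2.5,fy=2.5))
E
```

```text
[ 0.47955533 -0.19264168  0.27674242] [1.79952825e+02 9.03962140e-02 1.72232812e+02]
[0.0004, 0.0016, 0.0017, 0.0008, 0.0016, -0.0029, -1]
```

View pics/w5.png

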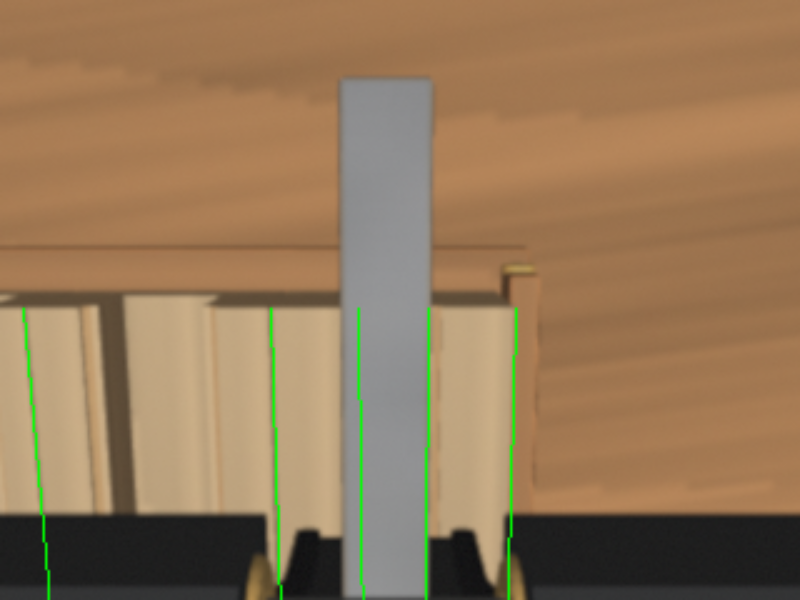

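Call:
drive_tool:
  rows: [0,0.0015,0.002,0,0.001,-0.002,-1,0,0,0.003,0,0,0,-1,0,0,0.005,0,0,0,-1,0,0,0.005,0,0,0,-1,0,0,0.003,0,0,0,-1]

```text
time_s: 10.72
tool_pos: [0.4793, -0.1911, 0.2572]
tool_rot: [180.0, -0.1, 172.3]
force: [0.7, 0.5, -3.4]
grip_width: 0.012
grasp_force: 25.0
```

Call:
drive_tool:
  rows: [0,0,0.003,0,0,0,-1,0,0,0.003,0,0,0,-1,0,0,0.003,0,0,0,-1]

```text
time_s: 11.1
tool_pos: [0.4795, -0.1912, 0.2487]
tool_rot: [180.0, -0.1, 172.3]
force: [-0.1, -0.0, -3.7]
grip_width: 0.012
grasp_force: 25.0
```

Call:
drive_tool:
  rows: [0,0,0.003,0,0,0,-1,0,0,0.003,0,0,0,-1,0,0,0.003,0,0,0,-1,0,0,0.0015,0,0,0,-1,0,0,0,0,0,0,-1]

```text
time_s: 11.72
tool_pos: [0.4794, -0.1911, 0.2382]
tool_rot: [180.0, -0.1, 172.3]
force: [0.3, 0.5, -3.1]
grip_width: 0.0115
grasp_force: 25.0
```

Call:
drive_tool:
  rows: [0,0,0.001,0,0,0,-1,0,0,0.001,0,0,0,-1,0,0,0,0,0,0,-1]

```text
time_s: 12.1
tool_pos: [0.4794, -0.1911, 0.2363]
tool_rot: [180.0, -0.1, 172.3]
force: [-0.1, 0.2, -2.9]
grip_width: 0.0119
grasp_force: 25.0
```

Call:
drive_tool:
  rows: [0,0,0.001,0,0,0,-1,0,0,0,0,0,0,-1]

```text
time_s: 12.35
tool_pos: [0.4794, -0.1911, 0.2352]
tool_rot: [180.0, -0.1, 172.3]
force: [1.0, -0.5, -3.8]
grip_width: 0.0121
grasp_force: 25.0
```

Call:
drive_tool:
  rows: [0,0,0.001,0,0,0,-1,0,0,0,0,0,0,-1]

```text
time_s: 12.6
tool_pos: [0.4794, -0.1913, 0.2348]
tool_rot: [180.0, -0.1, 172.3]
force: [-3.3, 1.7, 4.8]
grip_width: 0.0118
grasp_force: 25.0
```

Call:
drive_tool:
  rows: [0,0,0.001,0,0,0,-1,0,0,0,0,0,0,-1]

```text
time_s: 12.85
tool_pos: [0.4794, -0.1915, 0.2347]
tool_rot: [179.9, -0.1, 172.3]
force: [-6.7, 2.2, 13.5]
grip_width: 0.0115
grasp_force: 25.0
```

Call:
drive_tool:
  rows: [-0.002,0,-0.0012,0,0,0,-1,-0.002,0,0,0,0,0,-1,-0.001,0,0,0,0,0,-1,0,0,0,0,0,0,-1]

```text
time_s: 13.35
tool_pos: [0.4833, -0.192, 0.2348]
tool_rot: [179.9, -0.3, 172.3]
force: [-9.8, 2.5, 11.7]
grip_width: 0.0119
grasp_force: 25.0
```

Call:
drive_tool:
  rows: [-0.001,0,0,0,0,0,-1,-0.001,0,0,0,0,0,-1,0,0,0,0,0,0,-1]

```text
time_s: 13.72
tool_pos: [0.4853, -0.1924, 0.2347]
tool_rot: [179.9, -0.3, 172.3]
force: [-8.2, 1.8, 9.5]
grip_width: 0.0119
grasp_force: 25.0
```

Call:
drive_tool:
  rows: [-0.001,0,0,0,0,0,-1,0,0,0,0,0,0,-1]

```text
time_s: 13.98
tool_pos: [0.4857, -0.1926, 0.2347]
tool_rot: [179.9, -0.4, 172.3]
force: [-10.7, 3.0, 13.1]
grip_width: 0.0118
grasp_force: 25.0
```

Call:
drive_tool:
  rows: [-0.001,0,-0.0005,0,0,0,-1,-0.001,0,0,0,0,0,-1,0,0,0,0,0,0,-1]

```text
time_s: 14.35
tool_pos: [0.4882, -0.1927, 0.2347]
tool_rot: [180.0, -0.3, 172.3]
force: [-7.7, 1.1, 6.8]
grip_width: 0.0115
grasp_force: 25.0
```

Call:
drive_tool:
  rows: [-0.001,0,0,0,0,0,-1,0,0,0,0,0,0,-1]

```text
time_s: 14.6
tool_pos: [0.4886, -0.1928, 0.2347]
tool_rot: [179.9, -0.4, 172.3]
force: [-11.6, 1.7, 10.2]
grip_width: 0.0116
grasp_force: 25.0
```

Call:
drive_tool:
  rows: [-0.001,0,0,0,0,0,-1,0,0,0,0,0,0,-1]

```text
time_s: 14.85
tool_pos: [0.489, -0.193, 0.2347]
tool_rot: [179.9, -0.5, 172.3]
force: [-13.5, 3.0, 12.0]
grip_width: 0.0117
grasp_force: 25.0
```

Call:
drive_tool:
  rows: [0,0,-0.0008,0,0,0,-1,-0.001,0,0,0,0,0,-1,0,0,0,0,0,0,-1]

```text
time_s: 15.22
tool_pos: [0.4893, -0.193, 0.2347]
tool_rot: [179.9, -0.6, 172.3]
force: [-13.5, 3.0, 9.2]
grip_width: 0.0119
grasp_force: 25.0
```

Call:
drive_tool:
  rows: [-0.001,0,0,0,0,0,-1,0,0,0,0,0,0,-1]

```text
time_s: 15.48
tool_pos: [0.4897, -0.1932, 0.2347]
tool_rot: [179.9, -0.8, 172.3]
force: [-16.9, 3.2, 12.2]
grip_width: 0.0117
grasp_force: 25.0
```

Call:
drive_tool:
  rows: [-0.001,0,0,0,0,0,-1,0,0,0,0,0,0,-1]

```text
time_s: 15.72
tool_pos: [0.4901, -0.1933, 0.2347]
tool_rot: [179.8, -0.9, 172.3]
force: [-18.7, 2.9, 14.9]
grip_width: 0.0117
grasp_force: 25.0
```

Call:
drive_tool:
  rows: [0.002,0,-0.0012,0,0,0,-1,0,0,0,0,0,0,-1,0,0,0,0,0,0,-0.35,0,0,0,0,0,0,-0.35,0,0,0,0,0,0,-0.35]

```text
time_s: 16.35
tool_pos: [0.4931, -0.1928, 0.2375]
tool_rot: [-180.0, 0.0, 172.4]
force: [0.4, -1.1, -0.5]
grip_width: 0.0271
grasp_force: 0.0
```

Call:
drive_tool:
  rows: [0,0,-0.02,0,0,0,-0.35,0,0,-0.03,0,0,0,-0.35,0,0,-0.03,0,0,0,-1,0,0,0,0,0,0,-1,0,0,0,0,0,0,-1]

```text
time_s: 16.98
tool_pos: [0.4923, -0.1928, 0.3173]
tool_rot: [180.0, -0.0, 172.3]
force: [-0.6, 0.4, 0.1]
grip_width: 0.0064
grasp_force: 0.0
```

```bash
python3 - <<'E'
from h import *
o=get_obs();print(o['tool_pos'],o['tool_rot'])
# push pose: fingertips in front of the stone's front end (at -.095), tip z .062
st=plan(*rack_pose(-.135,.07575,.30),-1);print()
st=plan(*rack_pose(-.135,.07575,.245),-1,start=st);print()
c=cam('wrist');cv2.imwrite('pics/w6.png',c['color'])
E
```

```text
[ 0.49234666 -0.19276511  0.31726573] [ 1.79953673e+02 -3.37134298e-02  1.72342844e+02]
[0.0417, 0, 0.0058, 0.0003, -0.0002, -0.0003, -1, 0.0417, 0, 0.0058, 0.0003, -0.0002, -0.0003, -1, 0.0417, 0, 0.0058, 0.0003, -0.0002, -0.0003, -1]

[0, 0, 0.0275, 0, 0, 0, -1, 0, 0, 0.0275, 0, 0, 0, -1]
```

View pics/w6.png

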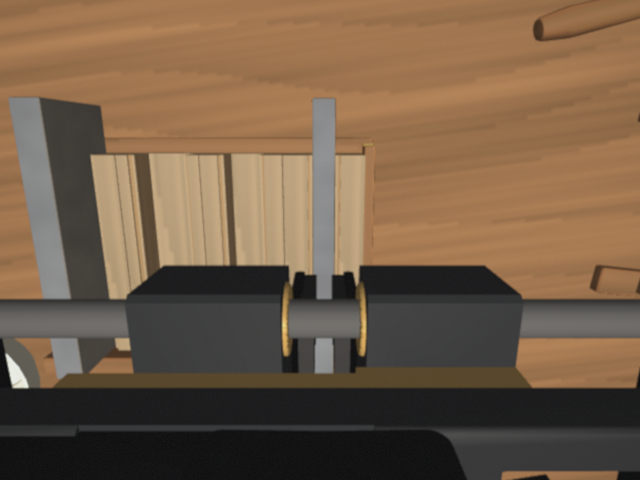

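```bash
python3 - <<'E'
from h import *
c=cam('wrist');g=cv2.cvtColor(c['color'],cv2.COLOR_BGR2GRAY).astype(float)
b=c['color'].astype(float)[...,0]-c['color'].astype(float)[...,2]
for n,a,e in('med',16,38),('thin',316,332):
    p=b[85:112,a:e].mean(1);h=(p[0:5].mean()+p[-5:].mean())/2;k=np.argmax(p>h);r=85+k-1+(h-p[k-1])/(p[k]-p[k-1]);u=(a+e)/2
    w=unproj(c,u,r,.080)-np.r_[RK,0];print(n,r,R.from_euler('z',-RY,degrees=True).apply(w))
# plan to above the thick stone
st=plan([.50,-.05,.38],[180,0,178],1);print()
st=plan([.455,.289,.34],[180,0,186.3],1,start=st)
E
```

```text
med 97.44979536152796 [-0.09553819 -0.07290553  0.08      ]
thin 98.58875638841567 [-0.09479796  0.07574568  0.08      ]
[0.0028, 0.0356, -0.0159, 0.0001, -0.0006, -0.0247, 1, 0.0019, 0.0357, -0.0159, 0.0001, -0.0006, -0.0247, 1, 0.001, 0.0357, -0.0159, 0.0001, -0.0006, -0.0247, 1, 0.0002, 0.0357, -0.0159, 0.0001, -0.0006, -0.0247, 1]

[0.0081, 0.0482, 0.0057, 0, 0, -0.0207, 1, 0.0071, 0.0483, 0.0057, 0, 0, -0.0207, 1, 0.0061, 0.0485, 0.0057, 0, 0, -0.0207, 1, 0.0051, 0.0486, 0.0057, 0, 0, -0.0207, 1, 0.0041, 0.0487, 0.0057, 0, 0, -0.0207, 1]
[0.0031, 0.0488, 0.0057, 0, 0, -0.0207, 1, 0.0021, 0.0488, 0.0057, 0, 0, -0.0207, 1]
```

Call:
drive_tool:
  rows: [0.003,0.0355,-0.016,0,0,-0.0247,1,0.002,0.0355,-0.016,0,0,-0.0247,1,0.001,0.0355,-0.016,0,0,-0.0247,1,0,0.0355,-0.016,0,0,-0.0247,1,0.008,0.048,0.006,0,0,-0.0207,1]

```text
time_s: 17.7
tool_pos: [0.4945, -0.0023, 0.3759]
tool_rot: [180.0, 0.1, 179.1]
force: [-0.3, 0.6, 0.2]
grip_width: 0.0443
grasp_force: 0.0
```

Call:
drive_tool:
  rows: [0.007,0.0485,0.0055,0,0,-0.0207,1,0.006,0.0485,0.0055,0,0,-0.0207,1,0.005,0.0485,0.0055,0,0,-0.0207,1,0.004,0.0485,0.0055,0,0,-0.0207,1,0.003,0.049,0.0055,0,0,-0.0207,1]

```text
time_s: 18.32
tool_pos: [0.4617, 0.241, 0.3465]
tool_rot: [-180.0, -0.1, -174.9]
force: [1.1, -0.3, 0.4]
grip_width: 0.0855
grasp_force: 0.0
```

Call:
drive_tool:
  rows: [0.002,0.049,0.0055,0,0,-0.0207,1,0,0,0,0,0,0,1,0,0,0,0,0,0,1,0,0,0,0,0,0,1]

```text
time_s: 18.82
tool_pos: [0.4565, 0.2867, 0.3421]
tool_rot: [-180.0, -0.1, -173.9]
force: [-0.0, 0.0, -0.0]
grip_width: 0.087
grasp_force: 0.0
```

```bash
python3 - <<'E'
from h import *
o=get_obs();print(o['time_s'],o['tool_pos'],o['tool_rot'],o['qpos'])
c=cam('wrist');im=c['color'].copy()
Rz=R.from_euler('z',6.3,degrees=True)
P=[np.r_[.4453,.289,0]+Rz.apply([x,y,.02]) for x,y in((-.08,-.03),(-.08,.03),(.08,.03),(.08,-.03))]
cv2.polylines(im,[proj(c,P).round().astype(int)],True,(0,255,0));cv2.imwrite('pics/w7.png',im)
E
```

```text
18.825 [0.45652966 0.28666635 0.34205839] [-1.79995088e+02 -7.57793318e-02 -1.73859830e+02] [-63.24681213   7.57120087  30.75974047 104.71533448  -4.17393005
  68.89000103  64.94341445]
```

View pics/w7.png

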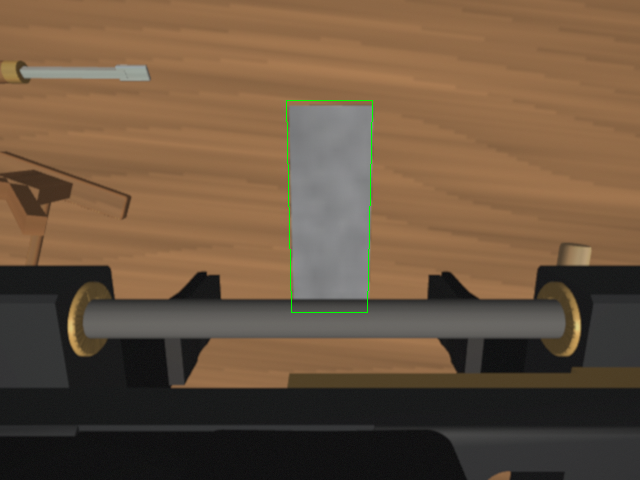

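```bash
python3 - <<'E'
from h import *
st=plan([.4485,.289,.215],[180,0,186.3],1);print()
plan([.4485,.289,.187],[180,0,186.3],1,n=2,start=st)
E
```

```text
[0.0025, 0.001, 0.0424, 0.0001, -0.0004, -0.0009, 1, 0.0025, 0.001, 0.0424, 0.0001, -0.0004, -0.0009, 1, 0.0026, 0.001, 0.0424, 0.0001, -0.0004, -0.0009, 1]

[0, 0, 0.014, 0, 0, 0, 1, 0, 0, 0.014, 0, 0, 0, 1]
```

Call:
drive_tool:
  rows: [0.0025,0.001,0.0425,0,0,-0.001,1,0.0025,0.001,0.0425,0,0,-0.001,1,0.0025,0.001,0.0425,0,0,-0.001,1,0,0,0,0,0,0,0.9,0,0,0,0,0,0,0.9]

```text
time_s: 19.5
tool_pos: [0.449, 0.2903, 0.2163]
tool_rot: [179.9, 0.0, -173.6]
force: [-1.1, 0.6, 0.1]
grip_width: 0.0831
grasp_force: 0.0
```

```bash
python3 - <<'E'
from h import *
plan([.4485,.289,.187],[180,0,186.3],0.9,n=3)
E
```

```text
[0.0002, -0.0004, 0.0098, 0.0005, 0.0003, 0.0006, 0.9, 0.0002, -0.0004, 0.0098, 0.0005, 0.0003, 0.0006, 0.9, 0.0002, -0.0004, 0.0098, 0.0005, 0.0003, 0.0006, 0.9]
```

Call:
drive_tool:
  rows: [0,-0.0005,0.0098,0,0,0,0.9,0,-0.0005,0.0098,0,0,0,0.9,0,0,0.0095,0,0,0,0.9,0,0,0,0,0,0,0.9,0,0,0,0,0,0,0.5]
  grip_force: 35

```text
time_s: 20.12
tool_pos: [0.4482, 0.2895, 0.1856]
tool_rot: [180.0, -0.1, -173.5]
force: [0.7, 0.4, 0.0]
grip_width: 0.0782
grasp_force: 0.0
```

Call:
drive_tool:
  rows: [0,0,0,0,0,0,-1,0,0,0,0,0,0,-1,0,0,0,0,0,0,-1,0,0,0,0,0,0,-1]

```text
time_s: 20.62
tool_pos: [0.4482, 0.2899, 0.1859]
tool_rot: [179.9, -0.0, -173.5]
force: [-0.0, 1.5, 2.4]
grip_width: 0.0599
grasp_force: 35.0
```

```bash
python3 - <<'E'
from h import *
o=get_obs();print(o['tool_pos'],o['tool_rot'],o['grip_width'],o['grasp_force'])
n=o['tool_pos'][2]
st=plan([.4485,.289,.25],o['tool_rot'],-1,n=2);print()
st=plan([.47,.14,.34],[-160,0,176],-1,start=st);print()  # check sense
p,r=stand_pose(.036,n+.07,0,'flat');print(p,r)
E
```

```text
[0.44815744 0.28987278 0.18587661] [ 1.79931600e+02 -3.50612737e-02 -1.73524476e+02] 0.05986155699260658 35.00050485134125
[-0.0001, -0.0004, -0.0321, 0, 0, 0, -1, -0.0001, -0.0004, -0.0321, 0, 0, 0, -1]

[-0.0011, -0.0376, -0.0225, 0.0873, 0.0078, 0.0453, -1, -0.0027, -0.0393, -0.0192, 0.0873, 0.0078, 0.0453, -1, -0.0044, -0.0407, -0.0157, 0.0873, 0.0078, 0.0453, -1, -0.0061, -0.0417, -0.0122, 0.0873, 0.0078, 0.0453, -1]

[ 0.46965025 -0.08822335  0.26138793] [135.    0.  166.1]
```

```bash
python3 - <<'E'
from h import *
o=get_obs()
st=([.4482,.2899,.25],list(o['tool_rot']))
st=plan([.465,.08,.36],[162,0,174],-1,start=st);print()
p,r=stand_pose(.036,.186+.07,0,'flat')
st=plan(p,r,-1,start=st)
E
```

```text
[0.0014, -0.0421, -0.022, -0.0624, -0.007, 0.0432, -1, -0.0005, -0.0406, -0.0246, -0.0624, -0.007, 0.0432, -1, -0.0024, -0.0389, -0.0271, -0.0624, -0.007, 0.0432, -1, -0.0043, -0.037, -0.0295, -0.0624, -0.007, 0.0432, -1, -0.006, -0.0349, -0.0317, -0.0624, -0.007, 0.0432, -1]

[-0.0055, -0.0473, 0.0105, -0.1176, -0.0182, 0.0297, -1, -0.0068, -0.048, 0.005, -0.1176, -0.0182, 0.0297, -1, -0.0082, -0.0481, -0.0005, -0.1176, -0.0182, 0.0297, -1, -0.0097, -0.0474, -0.006, -0.1176, -0.0182, 0.0297, -1]
```

Call:
drive_tool:
  rows: [0,0,-0.024,0,0,0,-1,0,0,-0.04,0,0,0,-1,0.0015,-0.042,-0.022,-0.0624,-0.007,0.0432,-1,-0.0005,-0.0405,-0.0245,-0.0624,-0.007,0.0432,-1,-0.0025,-0.039,-0.027,-0.0624,-0.007,0.0432,-1]

```text
time_s: 21.25
tool_pos: [0.4573, 0.1619, 0.3148]
tool_rot: [169.2, 0.3, 178.9]
force: [1.7, -0.2, -4.2]
grip_width: 0.0595
grasp_force: 35.0
```

Call:
drive_tool:
  rows: [-0.0045,-0.037,-0.0295,-0.0624,-0.007,0.0432,-1,-0.006,-0.035,-0.0315,-0.0624,-0.007,0.0432,-1,-0.0055,-0.0475,0.0105,-0.1176,-0.0182,0.0297,-1,-0.007,-0.048,0.005,-0.1176,-0.0182,0.0297,-1,-0.008,-0.048,-0.0005,-0.1176,-0.0182,0.0297,-1]

```text
time_s: 21.88
tool_pos: [0.4669, -0.0479, 0.2845]
tool_rot: [141.6, 0.4, 168.0]
force: [-1.3, 1.5, -6.6]
grip_width: 0.0599
grasp_force: 35.0
```

Call:
drive_tool:
  rows: [-0.0095,-0.0475,-0.006,-0.1176,-0.0182,0.0297,-1,0,0,0,0,0,0,-1,0,0,0,0,0,0,-1,0,0,0,0,0,0,-1]

```text
time_s: 22.38
tool_pos: [0.4695, -0.0874, 0.2618]
tool_rot: [135.0, 0.1, 166.2]
force: [0.5, 0.6, -4.4]
grip_width: 0.0597
grasp_force: 35.0
```

```bash
python3 - <<'E'
from h import *
o=get_obs();print(o['time_s'],o['tool_pos'],o['tool_rot'],o['qpos'],o['grip_width'])
p,r=stand_pose(.036,.186+.04,0,'flat')
st=plan(p,r,-1,n=3);print()
E
```

```text
22.375 [ 0.46945794 -0.08741679  0.26179503] [1.34977838e+02 7.39600708e-02 1.66247488e+02] [-30.50406448  16.92093553  59.9636518  119.37272675 -58.65205921
  79.89795351 132.79918751] 0.05973993222766148
[-0.0001, -0.0003, 0.0099, 0.0001, -0.0003, 0.0009, -1, -0.0001, -0.0003, 0.0099, 0.0001, -0.0003, 0.0009, -1, -0.0001, -0.0003, 0.0099, 0.0001, -0.0003, 0.0009, -1]
```

Call:
drive_tool:
  rows: [0,-0.0005,0.015,0,0,0.001,-1,0,-0.0005,0.015,0,0,0.001,-1,0,0,0.015,0,0,0,-1,0,0,0.013,0,0,0,-1,0,0,0.006,0,0,0,-1]

```text
time_s: 23.0
tool_pos: [0.4799, -0.0446, 0.2141]
tool_rot: [135.1, -0.2, 166.1]
force: [0.3, 0.2, -5.6]
grip_width: 0.0602
grasp_force: 35.0
```

Call:
drive_tool:
  rows: [0,0,0.002,0,0,0,-1,0,0,0,0,0,0,-1,0,0,0,0,0,0,-1]

```text
time_s: 23.38
tool_pos: [0.4805, -0.0446, 0.2138]
tool_rot: [135.0, -0.1, 165.9]
force: [-0.5, -0.8, -4.9]
grip_width: 0.0595
grasp_force: 35.0
```

```bash
python3 - <<'E'
from h import *
p,r=stand_pose(.036,.186,0,'flat')
st=plan(p,r,-1,n=1);print()
E
```

```text
[0, 0.0019, 0.0045, -0.0007, 0.0012, -0.0026, -1]
```

Call:
drive_tool:
  rows: [0,0,0.002,0,0,-0.002,-1,0,0,0.001,0,0,0,-1,0,0,0,0,0,0,-1]

```text
time_s: 23.75
tool_pos: [0.4808, -0.042, 0.2114]
tool_rot: [135.0, -0.0, 166.1]
force: [0.2, 0.2, -5.1]
grip_width: 0.0595
grasp_force: 35.0
```

Call:
drive_tool:
  rows: [0,0,0.001,0,0,0,-1,0,0,0,0,0,0,-1]

```text
time_s: 24.0
tool_pos: [0.481, -0.0414, 0.2107]
tool_rot: [135.0, -0.0, 166.1]
force: [-0.1, -0.8, -4.7]
grip_width: 0.0597
grasp_force: 35.0
```

Call:
drive_tool:
  rows: [0,0,0.001,0,0,0,-1,0,0,0,0,0,0,-1]

```text
time_s: 24.25
tool_pos: [0.481, -0.0413, 0.2104]
tool_rot: [135.0, -0.0, 166.0]
force: [-3.4, -4.4, -0.5]
grip_width: 0.0595
grasp_force: 35.0
```

Call:
drive_tool:
  rows: [0,-0.002,-0.0003,0,0,0,-1,0,-0.001,0,0,0,0,-1,0,0,0,0,0,0,-1]

```text
time_s: 24.62
tool_pos: [0.4811, -0.043, 0.2088]
tool_rot: [135.0, 0.1, 166.0]
force: [-1.5, -2.0, 4.9]
grip_width: 0.0596
grasp_force: 35.0
```

Call:
drive_tool:
  rows: [0,-0.001,0,0,0,0,-1,0,0,0,0,0,0,-1]

```text
time_s: 24.88
tool_pos: [0.481, -0.0438, 0.208]
tool_rot: [135.0, 0.1, 166.0]
force: [-0.6, -2.3, 5.5]
grip_width: 0.06
grasp_force: 35.0
```

Call:
drive_tool:
  rows: [0,-0.001,0,0,0,0,-1,0,0,0,0,0,0,-1]

```text
time_s: 25.12
tool_pos: [0.4809, -0.0442, 0.2076]
tool_rot: [134.9, 0.1, 166.1]
force: [-1.6, -0.6, 7.0]
grip_width: 0.0595
grasp_force: 35.0
```

Call:
drive_tool:
  rows: [0,0,0,0,0,0,-1,0,0,0,0,0,0,0.9,0,0,0,0,0,0,0.9,0,0,0,0,0,0,0.9,0,0,0,0,0,0,0.9]

```text
time_s: 25.75
tool_pos: [0.4802, -0.0442, 0.2065]
tool_rot: [135.1, -0.0, 166.1]
force: [-0.1, 0.1, 0.1]
grip_width: 0.0821
grasp_force: 0.0
```

Call:
drive_tool:
  rows: [0,0,-0.01,0,0,0,1,0,0,-0.03,0,0,0,1,0,0,-0.05,0,0,0,1,0,0,-0.03,0,0,0,1,0,0,0,0,0,0,1]

```text
time_s: 26.38
tool_pos: [0.4599, -0.129, 0.2934]
tool_rot: [135.0, 0.2, 165.8]
force: [-0.2, 0.2, -0.2]
grip_width: 0.0871
grasp_force: 0.0
```

```bash
python3 - <<'E'
from h import *
o=get_obs();print(o['time_s'],o['tool_pos'],o['tool_rot'],o['grip_width'])
st=plan([.50,.03,.40],[180,0,166.1],1);print()
p,r=stand_pose(.335,.012,0,'thin')
st=plan(p,r,1,start=st);print(p)
E
```

```text
26.375 [ 0.45992302 -0.12902321  0.29341659] [135.02910587   0.21877777 165.84769682] 0.08706994434181108
[-0.0001, 0.0383, 0.0081, 0.157, 0.0011, -0.0005, 1, -0.0001, 0.0391, 0.002, 0.157, 0.0011, -0.0005, 1, -0.0001, 0.0389, -0.0041, 0.157, 0.0011, -0.0005, 1, -0.0001, 0.0378, -0.0101, 0.157, 0.0011, -0.0005, 1, -0.0001, 0.0357, -0.0159, 0.157, 0.0011, -0.0005, 1]

[0.0002, 0.0436, 0.0166, 0.1309, 0, 0, 1, 0.0002, 0.0454, 0.0108, 0.1309, 0, 0, 1, 0.0002, 0.0464, 0.0047, 0.1309, 0, 0, 1, 0.0002, 0.0467, -0.0014, 0.1309, 0, 0, 1, 0.0002, 0.0461, -0.0074, 0.1309, 0, 0, 1]
[0.0002, 0.0447, -0.0134, 0.1309, 0, 0, 1]
[0.561867   0.28440727 0.30036605]
```

Call:
drive_tool:
  rows: [0,0.0385,0.008,0.157,0.001,0,1,0,0.039,0.002,0.157,0.001,0,1,0,0.039,-0.004,0.157,0.001,0,1,0,0.038,-0.01,0.157,0.001,0,1,0,0.0355,-0.016,0.157,0.001,0,1]

```text
time_s: 27.0
tool_pos: [0.4985, 0.0338, 0.3984]
tool_rot: [180.0, -0.3, 166.4]
force: [-0.5, -0.7, -0.7]
grip_width: 0.0867
grasp_force: 0.0
```

Call:
drive_tool:
  rows: [0,0.0435,0.0165,0.131,0,0,1,0,0.0455,0.011,0.131,0,0,1,0,0.0465,0.0045,0.131,0,0,1,0,0.0465,-0.0015,0.131,0,0,1,0,0.046,-0.0075,0.131,0,0,1]

```text
time_s: 27.62
tool_pos: [0.55, 0.2463, 0.3141]
tool_rot: [-142.4, -0.5, 166.3]
force: [0.6, -0.2, 1.5]
grip_width: 0.0872
grasp_force: 0.0
```

Call:
drive_tool:
  rows: [0,0.0445,-0.0135,0.131,0,0,1,0,0,0,0,0,0,1,0,0,0,0,0,0,1,0,0,0,0,0,0,1]

```text
time_s: 28.12
tool_pos: [0.5611, 0.2842, 0.3013]
tool_rot: [-135.3, -0.3, 166.1]
force: [-0.2, 0.5, 1.2]
grip_width: 0.0872
grasp_force: 0.0
```

```bash
python3 - <<'E'
from h import *
o=get_obs();print(o['time_s'],o['tool_pos'],o['tool_rot'],o['qpos'])
c=cam('wrist');im=c['color'].astype(float);s=np.sqrt(.5);np.save('w8.npy',c,allow_pickle=True)
Rz=R.from_euler('z',SY,degrees=True)
P=[Rz.apply([X,s*(u-n),.055+s*(u+n)])+np.r_[V,0] for n in(0,.02) for X,u in((-.08,.06),(.08,.06))]
print('pred',proj(c,P).round(1).tolist())
b=(im[...,0]-im[...,2])>-12
for r in range(100,300,20):
    k=np.flatnonzero(b[r,270:370])+270;print(r,(k.min(),k.max(),len(k)) if len(k) else None)
col=b[60:265,313:323].mean(1);print('first row',60+np.argmax(col>.5))
p,r=stand_pose(.255,.010,0,'thin');plan(p,r,1,n=2)
E
```

```text
28.125 [0.56108905 0.28424004 0.30128705] [-135.30773442   -0.30672268  166.06792486] [-66.08503256  39.36741562  43.79316465  82.63499075   8.33803701
  96.12104614  52.41039513]
pred [[343.3, 115.2], [340.1, 357.2], [309.8, 115.1], [311.1, 357.2]]
100 None
120 None
140 None
160 None
180 None
200 None
220 None
240 None
260 None
280 None
first row 60
[-0.0005, 0.0013, 0.0403, 0.003, -0.0021, 0.0016, 1, -0.0004, 0.0014, 0.0403, 0.003, -0.0021, 0.0016, 1]
```

```bash
python3 - <<'E'
from h import *
c=np.load('w8.npy',allow_pickle=True).item();im=c['color'].astype(int)
d=im[...,2]-im[...,0]
print(d[180,296:356].tolist());print(d[100:135,326].tolist())
m=d<25
for r in range(120,260,20):
    k=np.flatnonzero(m[r,290:360])+290;print(r,(k.min(),k.max(),len(k)) if len(k) else None)
E
```

```text
[78, 77, 79, 79, 79, 79, 78, 79, 79, 79, 78, 79, 80, 81, 64, 23, 14, 16, 17, 17, 18, 18, 18, 18, 18, 18, 18, 18, 19, 19, 18, 18, 19, 18, 18, 18, 18, 18, 19, 19, 19, 19, 19, 18, 18, 17, 25, 66, 82, 83, 83, 82, 82, 81, 82, 82, 82, 82, 82, 82]
[81, 81, 81, 81, 81, 81, 83, 84, 85, 84, 86, 86, 85, 85, 85, 86, 82, 60, 30, 18, 18, 18, 17, 16, 16, 17, 17, 16, 17, 17, 17, 17, 17, 17, 17]
120 (np.int64(311), np.int64(343), 33)
140 (np.int64(311), np.int64(342), 32)
160 (np.int64(311), np.int64(342), 32)
180 (np.int64(311), np.int64(341), 31)
200 (np.int64(312), np.int64(341), 30)
220 (np.int64(312), np.int64(341), 30)
240 (np.int64(312), np.int64(340), 29)
```

Call:
drive_tool:
  rows: [-0.001,0.0013,0.04,0.003,-0.002,0.0015,1,-0.001,0.0013,0.04,0.003,-0.002,0.0015,1,0,0,0.01,0,0,0,1,0,0,0,0,0,0,1,0,0,0,0,0,0,1]

```text
time_s: 28.8
tool_pos: [0.5485, 0.2269, 0.2358]
tool_rot: [-135.0, 0.0, 166.3]
force: [0.4, 0.7, -0.4]
grip_width: 0.087
grasp_force: 0.0
```

```bash
python3 - <<'E'
from h import *
p,r=stand_pose(.215,.010,.0015,'thin');plan(p,r,1,n=2)
E
```

```text
[-0.0003, -0.001, 0.0163, 0.0001, 0.0015, 0.0013, 1, -0.0003, -0.001, 0.0163, 0.0001, 0.0015, 0.0013, 1]
```

Call:
drive_tool:
  rows: [0,-0.001,0.0165,0,0.0015,0.001,1,0,-0.001,0.016,0,0.0015,0.001,1,0,0,0,0,0,0,0.3,0,0,0,0,0,0,0,0,0,0,0,0,0,-0.2]

```text
time_s: 29.42
tool_pos: [0.5422, 0.2024, 0.2131]
tool_rot: [-134.9, -0.1, 166.1]
force: [-0.6, -0.1, 0.4]
grip_width: 0.065
grasp_force: 0.0
```

```bash
python3 - <<'E'
from h import *
p,r=stand_pose(.215,.010,.0015,'thin');plan(p,r,1,n=1)
E
```

```text
[-0.0009, -0.0001, -0.0013, -0.0019, -0.0012, 0.0008, 1]
```

Call:
drive_tool:
  rows: [0,0,-0.001,0,0,0,-0.3,0,0,0,0,0,0,-1,0,0,0,0,0,0,-1,0,0,0,0,0,0,-1,0,0,0,0,0,0,-1]
  grip_force: 35

```text
time_s: 30.05
tool_pos: [0.5422, 0.203, 0.2134]
tool_rot: [-134.9, -0.1, 166.1]
force: [0.5, 0.7, -1.2]
grip_width: 0.0198
grasp_force: 35.0
```

Call:
drive_tool:
  rows: [0,0,0,0,0,0,-1,0,0,0,0,0,0,-1]

```text
time_s: 30.3
tool_pos: [0.5422, 0.203, 0.2134]
tool_rot: [-134.9, -0.1, 166.1]
force: [0.6, 0.9, -2.3]
grip_width: 0.02
grasp_force: 35.0
```

```bash
python3 - <<'E'
from h import *
o=get_obs();print(o['tool_pos'],o['tool_rot'],o['grip_width'],o['grasp_force'])
p,r=stand_pose(.33,.05,.0015,'thin')
st=plan(*rack_pose(-.023,.02525,.37),-1,start=(p,r))
E
```

```text
[0.54219231 0.20296049 0.2133912 ] [-1.34905648e+02 -1.00160560e-01  1.66061426e+02] 0.01996540414750443 34.96857692487538
[-0.0035, -0.0352, 0.0292, -0.0713, -0.0039, -0.0095, -1, -0.003, -0.0372, 0.0267, -0.0713, -0.0039, -0.0095, -1, -0.0026, -0.039, 0.024, -0.0713, -0.0039, -0.0095, -1, -0.0021, -0.0407, 0.0211, -0.0713, -0.0039, -0.0095, -1, -0.0016, -0.0421, 0.0182, -0.0713, -0.0039, -0.0095, -1]
[-0.0012, -0.0433, 0.0151, -0.0713, -0.0039, -0.0095, -1, -0.0007, -0.0443, 0.012, -0.0713, -0.0039, -0.0095, -1, -0.0002, -0.045, 0.0088, -0.0713, -0.0039, -0.0095, -1, 0.0002, -0.0455, 0.0056, -0.0713, -0.0039, -0.0095, -1, 0.0007, -0.0458, 0.0023, -0.0713, -0.0039, -0.0095, -1]
[0.0011, -0.0459, -0.0009, -0.0713, -0.0039, -0.0095, -1]
```

Call:
drive_tool:
  rows: [0,-0.01,-0.02,0,0,0,-1,0,-0.0145,-0.035,0,0,0,-1,0,-0.0145,-0.0385,0,0,0,-1,0,-0.001,-0.0225,0,0,0,-1,-0.0035,-0.035,0.029,-0.0713,-0.0039,-0.0095,-1]

```text
time_s: 30.92
tool_pos: [0.548, 0.2165, 0.3269]
tool_rot: [-139.2, -0.3, 167.2]
force: [1.1, -1.4, -4.6]
grip_width: 0.0199
grasp_force: 35.0
```

Call:
drive_tool:
  rows: [-0.003,-0.037,0.0265,-0.0713,-0.0039,-0.0095,-1,-0.0025,-0.039,0.024,-0.0713,-0.0039,-0.0095,-1,-0.002,-0.0405,0.021,-0.0713,-0.0039,-0.0095,-1,-0.0015,-0.042,0.018,-0.0713,-0.0039,-0.0095,-1,-0.001,-0.0435,0.015,-0.0713,-0.0039,-0.0095,-1]

```text
time_s: 31.55
tool_pos: [0.5083, -0.0161, 0.3492]
tool_rot: [-159.5, -0.9, 169.5]
force: [0.0, -0.7, -4.1]
grip_width: 0.0196
grasp_force: 35.0
```

Call:
drive_tool:
  rows: [-0.0005,-0.0445,0.012,-0.0713,-0.0039,-0.0095,-1,0,-0.045,0.009,-0.0713,-0.0039,-0.0095,-1,0,-0.0455,0.0055,-0.0713,-0.0039,-0.0095,-1,0.0005,-0.046,0.0025,-0.0713,-0.0039,-0.0095,-1,0.001,-0.046,-0.001,-0.0713,-0.0039,-0.0095,-1]

```text
time_s: 32.17
tool_pos: [0.4699, -0.2413, 0.3708]
tool_rot: [179.9, -0.2, 172.4]
force: [0.0, -0.4, -5.3]
grip_width: 0.0201
grasp_force: 35.0
```

Call:
drive_tool:
  rows: [0,0,0,0,0,0,-1,0,0,0,0,0,0,-1,0,0,0,0,0,0,-1]

```text
time_s: 32.55
tool_pos: [0.4718, -0.2385, 0.3708]
tool_rot: [-179.9, -0.2, 172.5]
force: [-0.5, 0.5, -6.3]
grip_width: 0.0196
grasp_force: 35.0
```

```bash
python3 - <<'E'
from h import *
o=get_obs();print(o['time_s'],o['tool_pos'],o['tool_rot'],o['force'],o['qpos'])
plan(*rack_pose(-.023,.02525,.275),-1,n=4)
E
```

```text
32.55 [ 0.4718002  -0.23847063  0.3708163 ] [-179.89645878   -0.23268846  172.49960377] [-0.49771558  0.46471861 -6.34724101] [-36.24320507   7.79898978  65.44066172 104.69856775  -7.25075879
  72.35641987 113.72567678]
[-0.0004, -0.0006, 0.024, -0.0005, -0.001, 0.0004, -1, -0.0004, -0.0006, 0.024, -0.0005, -0.001, 0.0004, -1, -0.0004, -0.0006, 0.024, -0.0005, -0.001, 0.0004, -1, -0.0003, -0.0006, 0.024, -0.0005, -0.001, 0.0004, -1]
```

Call:
drive_tool:
  rows: [0,-0.0006,0.024,0,-0.001,0,-1,0,-0.0006,0.024,0,-0.001,0,-1,0,0,0,0,0,0,-1]

```text
time_s: 32.92
tool_pos: [0.471, -0.2394, 0.3218]
tool_rot: [-179.9, -0.3, 172.5]
force: [-0.3, -0.7, -5.1]
grip_width: 0.0197
grasp_force: 35.0
```

```bash
python3 - <<'E'
from h import *
o=get_obs();print(o['qpos'])
plan(*rack_pose(-.023,.02525,.275),-1,n=2)
E
```

```text
[-33.37679556  12.12473741  64.20467578 108.12527944 -11.60120677
  67.19393425 117.39725285]
[-0.0011, -0.0006, 0.0234, -0.001, -0.0026, 0.0007, -1, -0.0011, -0.0007, 0.0234, -0.001, -0.0026, 0.0007, -1]
```

Joint 3 falls on the way down; continue.

Call:
drive_tool:
  rows: [-0.001,-0.0006,0.0235,-0.001,-0.0025,0.0005,-1,-0.001,-0.0006,0.0235,-0.001,-0.0025,0.0005,-1,0,0,0,0,0,0,-1,0,0,0,0,0,0,-1,0,0,0,0,0,0,-1]

```text
time_s: 33.55
tool_pos: [0.4738, -0.243, 0.2779]
tool_rot: [-180.0, 0.4, 172.3]
force: [1.2, 0.0, -5.3]
grip_width: 0.0198
grasp_force: 35.0
```

```bash
python3 - <<'E'
from h import *
o=get_obs();print(o['qpos'],o['tool_rot'])
plan(*rack_pose(-.023,.02525,.27),-1,n=1)
c=cam('wrist');im=c['color'].astype(int);d=im[...,2]-im[...,0];cv2.imwrite('pics/w9.png',c['color'])
Rz=R.from_euler('z',RY,degrees=True);T=T_tool(o)
for z,ys in((.045,(.0095,.01125,.01425,.03625,.03925,0,.0505)),):
    for y in ys: print('model x=-.06',y,proj(c,np.r_[RK,0]+Rz.apply([-.06,y,z])).round(1)[0])
v=int(round(proj(c,np.r_[RK,0]+Rz.apply([-.06,.025,.045]))[0][1]))
print(v,[int(x) for x in im[v,270:390].sum(1)]);print([int(x) for x in d[v,270:390]])
E
```

```text
[-29.6862192   16.59532871  61.89577379 110.40226178 -16.68484792
  62.2488746  121.35567782] [-179.96847109    0.39236808  172.32346848]
[0.0014, 0.0018, 0.0079, -0.0006, 0.0068, -0.0013, -1]
model x=-.06 0.0095 [297.7 188.1]
model x=-.06 0.01125 [301.1 188.1]
model x=-.06 0.01425 [306.9 188.1]
model x=-.06 0.03625 [349.5 188. ]
model x=-.06 0.03925 [355.3 188. ]
model x=-.06 0 [279.4 188.1]
model x=-.06 0.0505 [377.1 188. ]
188 [505, 504, 506, 511, 509, 514, 518, 509, 460, 393, 453, 499, 504, 503, 503, 505, 502, 502, 503, 506, 506, 512, 506, 473, 420, 422, 448, 460, 462, 462, 464, 460, 464, 463, 465, 467, 467, 465, 465, 469, 468, 466, 467, 467, 469, 470, 471, 469, 471, 469, 470, 470, 469, 467, 467, 466, 467, 466, 467, 467, 467, 464, 467, 466, 464, 462, 463, 460, 464, 461, 463, 461, 462, 462, 461, 460, 458, 458, 459, 458, 457, 460, 449, 420, 367, 445, 499, 506, 505, 502, 504, 502, 502, 502, 504, 505, 508, 511, 512, 514, 519, 521, 526, 519, 517, 485, 399, 429, 484, 500, 502, 501, 501, 504, 504, 502, 502, 501, 502, 502]
[65, 65, 66, 65, 66, 67, 68, 68, 62, 55, 61, 65, 66, 66, 66, 65, 65, 65, 66, 64, 66, 66, 66, 59, 35, 15, 3, -1, -2, -2, -2, -3, -2, -3, -2, -2, -2, -2, -2, -3, -2, -3, -2, -2, -3, -2, -2, -3, -2, -3, -2, -2, -1, -2, -2, -3, -2, -3, -2, -2, -2, -2, -2, -3, -2, -2, -1, -1, -2, -2, -1, -2, -1, -1, -2, -3, -2, -2, -1, -2, -2, -1, 5, 13, 27, 56, 65, 66, 65, 65, 66, 65, 65, 65, 65, 66, 67, 67, 68, 67, 68, 68, 69, 68, 67, 64, 55, 57, 63, 64, 65, 65, 65, 66, 66, 65, 67, 65, 65, 65]
```

Call:
drive_tool:
  rows: [0.0014,0.0015,0.004,0,0.0065,-0.001,-1,0,0,0.004,0,0,0,-1,0,0,0,0,0,0,-1,0,0,0,0,0,0,-1]

```text
time_s: 34.1
tool_pos: [0.472, -0.2413, 0.2685]
tool_rot: [-180.0, -0.1, 172.3]
force: [-0.2, -0.6, -3.8]
grip_width: 0.02
grasp_force: 35.0
```

```bash
python3 - <<'E'
from h import *
plan(*rack_pose(-.023,.02515,.255),-1,n=4)
E
```

```text
[-0.0002, 0.0001, 0.0034, -0.0002, -0.0005, -0.0003, -1, -0.0002, 0.0001, 0.0034, -0.0002, -0.0005, -0.0003, -1, -0.0002, 0.0001, 0.0034, -0.0002, -0.0005, -0.0003, -1, -0.0002, 0.0001, 0.0034, -0.0002, -0.0005, -0.0003, -1]
```

Call:
drive_tool:
  rows: [0,0,0.0035,0,-0.001,0,-1,0,0,0.0035,0,-0.001,-0.001,-1,0,0,0.0035,0,0,0,-1,0,0,0.0035,0,0,0,-1,0,0,0.003,0,0,0,-1]

```text
time_s: 34.72
tool_pos: [0.472, -0.2412, 0.2512]
tool_rot: [-180.0, -0.0, 172.4]
force: [0.3, -1.0, -5.2]
grip_width: 0.0199
grasp_force: 35.0
```

Call:
drive_tool:
  rows: [0,0,0.003,0,0,0,-1,0,0,0.003,0,0,0,-1,0,0,0.003,0,0,0,-1,0,0,0,0,0,0,-1]

```text
time_s: 35.22
tool_pos: [0.4719, -0.2411, 0.2423]
tool_rot: [-180.0, -0.0, 172.4]
force: [-0.2, -0.6, -4.8]
grip_width: 0.0197
grasp_force: 35.0
```

Now in the slot without contact; ease to the floor.

Call:
drive_tool:
  rows: [0,0,0.003,0,0,0,-1,0,0,0.002,0,0,0,-1,0,0,0.001,0,0,0,-1,0,0,0,0,0,0,-1]

```text
time_s: 35.72
tool_pos: [0.472, -0.2412, 0.2365]
tool_rot: [-180.0, 0.0, 172.4]
force: [0.1, 0.6, -4.8]
grip_width: 0.0198
grasp_force: 35.0
```

Call:
drive_tool:
  rows: [0,0,0.001,0,0,0,-1,0,0,0.001,0,0,0,-1,0,0,0,0,0,0,-1]

```text
time_s: 36.1
tool_pos: [0.472, -0.2412, 0.2344]
tool_rot: [-180.0, -0.0, 172.4]
force: [-0.4, -0.0, -5.8]
grip_width: 0.02
grasp_force: 35.0
```

Call:
drive_tool:
  rows: [0,0,0.001,0,0,0,-1,0,0,0,0,0,0,-1]

```text
time_s: 36.35
tool_pos: [0.472, -0.2414, 0.2341]
tool_rot: [180.0, -0.0, 172.4]
force: [-3.6, 1.3, 4.1]
grip_width: 0.0195
grasp_force: 35.0
```

Call:
drive_tool:
  rows: [-0.002,0,-0.0006,0,0,0,-1,-0.002,0,0,0,0,0,-1,-0.002,0,0,0,0,0,-1,-0.001,0,0,0,0,0,-1,0,0,0,0,0,0,-1]

```text
time_s: 36.98
tool_pos: [0.4786, -0.2425, 0.2342]
tool_rot: [-180.0, -0.1, 172.4]
force: [-5.1, 0.9, 2.8]
grip_width: 0.0198
grasp_force: 35.0
```

Call:
drive_tool:
  rows: [-0.001,0,0,0,0,0,-1,0,0,0,0,0,0,-1]

```text
time_s: 37.22
tool_pos: [0.4795, -0.2427, 0.2342]
tool_rot: [-180.0, -0.1, 172.4]
force: [-5.6, 0.6, 3.1]
grip_width: 0.0198
grasp_force: 35.0
```

Call:
drive_tool:
  rows: [-0.001,0,0,0,0,0,-1,0,0,0,0,0,0,-1]

```text
time_s: 37.48
tool_pos: [0.48, -0.2429, 0.2342]
tool_rot: [-180.0, -0.2, 172.4]
force: [-8.0, 1.3, 5.6]
grip_width: 0.0198
grasp_force: 35.0
```

Call:
drive_tool:
  rows: [-0.001,0,0,0,0,0,-1,0,0,0,0,0,0,-1]

```text
time_s: 37.72
tool_pos: [0.4803, -0.243, 0.2342]
tool_rot: [180.0, -0.3, 172.4]
force: [-10.6, 2.0, 9.3]
grip_width: 0.0196
grasp_force: 35.0
```

Call:
drive_tool:
  rows: [-0.001,0,-0.0005,0,0,0,-1,-0.001,0,0,0,0,0,-1,0,0,0,0,0,0,-1]

```text
time_s: 38.1
tool_pos: [0.481, -0.2433, 0.2341]
tool_rot: [179.9, -0.5, 172.3]
force: [-13.5, 2.5, 10.3]
grip_width: 0.0198
grasp_force: 35.0
```

Call:
drive_tool:
  rows: [-0.001,0,-0.0005,0,0,0,-1,0,0,0,0,0,0,-1]

```text
time_s: 38.35
tool_pos: [0.4813, -0.2434, 0.2341]
tool_rot: [179.9, -0.6, 172.3]
force: [-15.8, 3.4, 9.1]
grip_width: 0.0195
grasp_force: 35.0
```

Call:
drive_tool:
  rows: [0.002,0,-0.001,0,0,0,-1,0,0,0,0,0,0,-1,0,0,0,0,0,0,-0.2,0,0,0,0,0,0,-0.2,0,0,0,0,0,0,-0.2]

```text
time_s: 38.98
tool_pos: [0.4837, -0.2427, 0.2366]
tool_rot: [-179.9, 0.1, 172.4]
force: [0.2, -0.3, -0.5]
grip_width: 0.0336
grasp_force: 0.0
```

Call:
drive_tool:
  rows: [0,0,-0.02,0,0,0,-0.2,0,0,-0.03,0,0,0,-0.2,0,0,-0.035,0,0,0,-0.2,0,0,0,0,0,0,-0.2,0,0,0,0,0,0,-0.2]

```text
time_s: 39.6
tool_pos: [0.4829, -0.2425, 0.3214]
tool_rot: [180.0, 0.0, 172.4]
force: [-0.3, 0.2, -0.9]
grip_width: 0.035
grasp_force: 0.0
```

```bash
python3 - <<'E'
from h import *
o=get_obs();print(o['time_s'],o['tool_pos'],o['tool_rot'])
c=cam('wrist');b=c['color'].astype(float)[...,0]-c['color'].astype(float)[...,2];cv2.imwrite('pics/w10.png',c['color'])
Rz=R.from_euler('z',RY,degrees=True)
for n,y,h in('med',-.07575,.006),('thick',.02525,.007),('thin',.07575,.004):
    e=proj(c,[np.r_[RK,0]+Rz.apply([-.095,y+k*h,.08]) for k in(-1,1)]);a,e2=sorted(e[:,0].round().astype(int));v=int(e[:,1].mean())
    if a<0: print(n,e);continue
    p=b[v-18:v+18,a:e2].mean(1);hh=(p[:5].mean()+p[-5:].mean())/2;k=np.argmax(p>hh);r=v-18+k-1+(hh-p[k-1])/(p[k]-p[k-1])
    print(n,r,e.round(1).tolist(),Rz.inv().apply(unproj(c,(a+e2)/2,r,.08)-np.r_[RK,0]).round(4))
    q=b[v+30,a-25:e2+25];s=np.flatnonzero(q>-25)+a-25;print(' cols',s.min(),s.max(),[int(x) for x in proj(c,[np.r_[RK,0]+Rz.apply([-.07,y+k*.01,.08]) for k in(-1,1)])[:,0]])
E
```

```text
39.6 [ 0.48292269 -0.24247745  0.32143316] [1.79990897e+02 4.75677252e-02 1.72425878e+02]
med 101.75111111111111 [[116.0, 102.9], [139.4, 102.9]] [-0.0956 -0.0758  0.08  ]
 cols 117 163 [114, 152]
thick 102.92956989247313 [[311.0, 102.9], [338.4, 102.9]] [-0.095   0.0252  0.08  ]
 cols 305 341 [305, 343]
thin 103.47753001715266 [[415.5, 102.9], [431.1, 102.9]] [-0.0947  0.0756  0.08  ]
 cols 392 430 [401, 439]
```

```bash
python3 -c "
from cell import *
print(sign_off())"
```

```text
the job is handed in; nothing more can be done
None
```

Both stones are on edge, seated in their slots (thin in the 14 mm, thick in the 22 mm), pushed back to the board and released, and the job was handed in at about 40 s; I viewed 11 pictures, one over your limit of 10.

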